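# Wash a batch of ground collars

## Robot

A 6-joint arm with a two-finger parallel gripper is mounted at the origin on the work surface. World frame = base frame: x ahead of the robot, y to its left, z up, the work surface at z = 0. Lengths are in mm, angles in rad, forces in N, time in s.
With the tool pointing down it reaches from about 350 to 975 mm from the base axis. Payload 7.1 kg.
Tool frame: the origin (TCP) lies between the finger pads; the fingertips stand 8 mm ahead of it and the grasp point (between the pads) lies 11 mm behind it; x points along the fingers, y is the direction in which the jaws open and shut, and the axes are right-handed (so a half turn about x gives the same grasp; the last joint's range is limited). The gripper opens to 88 mm and grips with 3 to 60 N. Pads are 20 mm wide; open, the fingers measure 115 mm over their backs; the gripper's body (75 mm by 178 mm) begins 61 mm behind the grasp point.
Start: joints at [-1.321, 0.423, 1.63, -0, 1.089, -0.019], TCP at [166.003, -602.535, 230.675] pointing down, gripper open.
Joint ranges: [-3, 3], [-0.9, 2.11], [0.09, 2.58], [-1.31, 4.45], [0.11, 2.69], [-2.54, 2.54]. Speed limits (rad/s): [2.39, 2.39, 3.01, 3.14, 3.14, 3.14].

## Interface

Orientations are given as a rotation vector (axis times angle).
In Python, from workcell import ctrl gives the robot as it stands.
- The arm moves only by the tool apply_moves, never from a script. Its argument "increments" is a list of rows, each an object with "gripper": the opening in per cent of the stroke, from 0 (shut) to 100 (fully open); "delta_pos": the shift along the tool's x, y, z in cm, a list of three; "dr": the turn, a rotation vector about the tool's x, y, z in rad, a list of three. In form: [{"gripper": gripper, "delta_pos": [dx, dy, dz], "dr": [ax, ay, az]}, ...]. A call has exactly 5 rows; each row shifts and turns the commanded pose from where the row before left it, along the tool's axes as they then stand; what a row does not reach is not made up. A row lasts 1/12 s, in which the tool goes at most 41.7 mm and 7.16 degrees, less where a joint would pass 70% of its speed; a pose out of reach is approached as far as the arm can. A call with a gripper value outside its range is refused whole. The fingers move at their own pace and stop on an object; the grip force is fixed at half the most. Time passes only in rows, so rows that do not move let the fingers close, or fill a call up. It gives the time, the measured TCP pose, the force and the opening at its end, in the units of the state.
- ctrl.get_obs(): the state, without advancing time (a new reading comes with each control period).
- ctrl.get_image(name): name is "side" or "top"; returns a dict with "img" (400x640x3 uint8, red, green, blue), "range_z" (400x640 float32, mm along the optical axis (not along the pixel's ray), 0 where there is no reading), "mtx" (3x3 intrinsics, pixels), "rvec" (rotation vector, rad) and "tvec" (3), from world to camera coordinates, as OpenCV has them. Camera axes: x right, y down, z forward; pixel columns grow to the right and rows downward; lengths in mm; the calibration is good to about 2 mm. A picture is of the moment at which its call begins.
- ctrl.close_job(): hands the job in, once; it reports no verdict.
The state is a dict: "t": time; "qpos": joint angles; "qvel": joint speeds; "joint_torque": joint torques, N m; "ee_pos": TCP position; "orientation": TCP orientation; "ft_force": force on the tool from outside, world axes, zero at the start; "moment": the same for the moment, N m; "width": finger opening in mm.
Only numpy, scipy, OpenCV 4.12 (cv2) and the standard library are available. Lean on these libraries where they do the work, as an engineer would, in place of code of your own. Each camera call takes 0.05 s, during which the arm holds its last target. There are 200 camera calls.

## Task

Take the loose lid off the wash pot and lay it on the rubber mat, put every flanged steel collar that is on the bench into the pot, side by side so that the lid will go on, then set the lid back on and press it down until its seal gives and it sits level and fully home on the rim. Only then run the wash pump: tilt the joystick most of the way towards the white arrow, straight along it, and hold it there for two seconds, then tilt it just as far the opposite way for two seconds to drain the pot, and let it spring back. Keep the joystick untilted until the lid is home, and leave the other things on the bench where they are.

Things in the scene. Friction and masses are not known exactly. Their poses are not given: they have to be found in the camera images.
- collar0_mid (a point): dark steel flanged collar, standing on its flange at the start; solid flange disc 60 mm across and 12 mm thick, above it a hub 36 mm across and 43 mm tall (55 mm tall in all), 0.25 kg. Two to four collars are present. The point is on its axis half-way up, 27.5 mm above the underside of the flange; its z axis runs along the collar axis towards the hub end
- collar1_mid (a point): dark steel flanged collar, standing on its flange at the start; solid flange disc 60 mm across and 12 mm thick, above it a hub 36 mm across and 43 mm tall (55 mm tall in all), 0.25 kg. Two to four collars are present. The point is on its axis half-way up, 27.5 mm above the underside of the flange; its z axis runs along the collar axis towards the hub end
- collar2_mid (a point): dark steel flanged collar, standing on its flange at the start; solid flange disc 60 mm across and 12 mm thick, above it a hub 36 mm across and 43 mm tall (55 mm tall in all), 0.25 kg. Two to four collars are present. The point is on its axis half-way up, 27.5 mm above the underside of the flange; its z axis runs along the collar axis towards the hub end
- collar3_mid (a point): dark steel flanged collar, standing on its flange at the start; solid flange disc 60 mm across and 12 mm thick, above it a hub 36 mm across and 43 mm tall (55 mm tall in all), 0.25 kg. Two to four collars are present. The point is on its axis half-way up, 27.5 mm above the underside of the flange; its z axis runs along the collar axis towards the hub end
- pot_floor (a point): centre of the inside floor of the wash pot, an open round aluminium pot fixed to the bench: outside 176 mm across, inside 168 mm across, wall 4 mm, rim 85 mm above the bench, floor 5 mm above the bench. z axis up. Four collars fit standing side by side on the floor (centres about 47 mm from the pot's axis); they cannot be stacked under the lid
- pot_mouth (a point): centre of the pot's mouth at rim height, 85 mm above the bench, 80 mm above the floor. A black rubber seal ring stands 6.5 mm above the rim all round; it stays up under the lid's own weight, yields at about 10 N of downward push, sinks about 6 mm and stays down
- lid_under (a point): centre of the underside of the lid's aluminium disc (184 mm across, 8 mm thick, 0.3 kg; z axis up). A tapered grey spigot, 156 mm across and 10 mm deep, hangs below it and centres it in the pot's mouth with 6 mm play. At the start it rests loose on the pot, on the unpressed seal; laid on a flat surface it stands on its spigot, this point 10 mm above the surface. Resting on the unpressed seal this point is about 6.5 mm above the pot's mouth point; seated, within 1 mm of it
- lid_knob (a point): centre of the lid's black grip, an upright cylinder 36 mm across and 42 mm tall on the middle of the lid; this point is 29 mm above the underside of the disc; the grip's top is 21 mm higher
- lid_mat: black rubber mat fixed flat on the bench, 170 x 170 mm, 4 mm thick, empty at the start: a free spot for putting the lid down meanwhile; origin at the centre of its underside
- panel: black pump control box fixed to the bench, 120 x 120 x 50 mm, origin at the centre of its underside. A white arrow on its top points along its +x axis; it may face any way
- stick_ball (a point): centre of the bare metal ball (32 mm across) at the top of the box's spring-centred joystick; 12 mm steel stem; pivot at the middle of the box's top, 50 mm above the bench; ball 85 mm above the pivot
- tilt_arrow (a joint): tilt of the joystick along the arrow, rad: positive leans the ball towards the arrow's point (panel +x); 0 centred, stops at +-0.5; spring 0.5 N m/rad (about 2.5 N sideways at the ball near the stop)
- tilt_side (a joint): tilt of the joystick across the arrow, rad: positive leans the ball to panel -y; 0 centred, stops at +-0.5; same spring
- blank_a: plain upright steel bar stub, no flange, 40 mm across, 70 mm tall; not part of the job, origin at the middle of its underside
- blank_b: plain upright steel bar stub, no flange, 50 mm across, 50 mm tall; not part of the job, origin at the middle of its underside
- oil: upright white oil bottle, 60 mm across, 160 mm tall; not part of the job, origin at the middle of its underside
- spanner: steel spanner lying flat, 180 mm long; not part of the job, origin at the middle of its grip or centre line
- insert_tray: small black divided tray 100 x 140 x 30 mm; not part of the job, origin at the middle of its underside
- gauge_case: flat grey gauge case 70 x 190 x 28 mm; not part of the job, origin at the middle of its underside
There are look-alikes about, which are no part of the job. What is shaped like the part that bears lid_under but red is not meant.

How it is judged:
By the outcome, as a careful person would: the job done as asked, in the order asked, and still so for the second after the job is handed in, with the robot touching nothing.
Of collar0, collar1, collar2, collar3 only 2 to 4 are there at a start; the rules pass over those that are not, and their reading is None.
At some moment in a run one of collar0, collar1, collar2, collar3 may be knocked a few centimetres aside while the robot is not near it.
It also fails if it takes over 210 s, if anything falls off the work surface, if the arm or the gripper's body presses on something with over 40 N, if the wrist force passes 120 N, or if a joint passes its speed limit or range.

## Working session

There is one attempt and no reset: what is moved stays moved. The work goes in short steps, Python scripts to look and compute and a tool call to move; the robot and the scene stay as the last step left them, time stands still between calls to the robot, and variables do not carry over. Pictures are saved under pics/ and viewed, about 12 in all and at most 16, crops included, and the job is handed in when it is done.

Besides the shell and the picture viewer there is one more tool, called as name(argument=value, ...), one argument or row to a line, values as JSON. apply_moves: Moves the arm, as the interface text tells. Its arguments: {"type":"object","properties":{"increments":{"type":"array","items":{"type":"object","properties":{"gripper":{"type":"number"},"delta_pos":{"type":"array","items":{"type":"number"}},"dr":{"type":"array","items":{"type":"number"}}}}}},"required":["increments"]}

```bash
mkdir -p pics; ls; cat > h.py <<'E'
import numpy as np, cv2
from workcell import ctrl
def cam(n):
    d=ctrl.get_image(n); d['R']=cv2.Rodrigues(np.array(d['rvec'],float))[0]; d['t']=np.array(d['tvec'],float).ravel(); d['K']=np.array(d['mtx']); return d
def save(d,name,crop=None,s=1):
    im=d['img'][:,:,::-1]
    if crop: im=im[crop[1]:crop[3],crop[0]:crop[2]]
    cv2.imwrite('pics/'+name,cv2.resize(im,None,fx=s,fy=s,interpolation=cv2.INTER_CUBIC))
def cloud(d):
    v,u=np.mgrid[0:400,0:640]; z=d['range_z']
    p=np.stack([(u-d['K'][0,2])/d['K'][0,0]*z,(v-d['K'][1,2])/d['K'][1,1]*z,z],-1)
    w=(p-d['t'])@d['R']; w[z<=0]=np.nan; return w
def ray(d,u,v,h):
    c=-d['R'].T@d['t']; r=d['R'].T@np.linalg.inv(d['K'])@[u,v,1]; return c+r*(h-c[2])/r[2]
def proj(d,p):
    q=d['K']@(d['R']@np.array(p,float)+d['t']); return q[:2]/q[2]
E
python3 - <<'E'
from h import *
print(ctrl.get_obs())
for n in('top','side'):
    d=cam(n); save(d,n+'0.png',None,1.25); np.savez(n+'0.npz',**d); print(n,-d['R'].T@d['t'],d['R'][2],d['K'][0,0])
E
```

```text
pics
{'t': 0.0, 'qpos': array([-1.32102785e+00,  4.23828271e-01,  1.63068873e+00,  4.92621317e-05,
        1.08860265e+00, -1.90029584e-02]), 'qvel': array([ 0.00153232, -0.00020524,  0.00080422,  0.00110401, -0.0006776 ,
       -0.00012044]), 'joint_torque': array([ 1.22423327e-03, -5.44613743e+01, -2.73665875e+01,  6.43747905e-02,
        2.28161219e-02, -1.07717667e-04]), 'ee_pos': array([ 165.86770055, -602.02212358,  229.91003897]), 'orientation': array([ 2.07831293,  0.28257965, -2.07859075]), 'ft_force': array([-0.38256616, -0.28896775,  0.33888349]), 'moment': array([-0.02196093, -0.01582554, -0.00671937]), 'width': 87.71787114691156}
top [ 355.43275669  -26.2072028  1122.71976135] [ 0.14275145  0.01082181 -0.9896994 ] 376.5466200199857
side [172.43166834 845.64409103 728.54704692] [ 0.28198356 -0.7868008  -0.5490262 ] 386.07930408281055
```

View pics/top0.png

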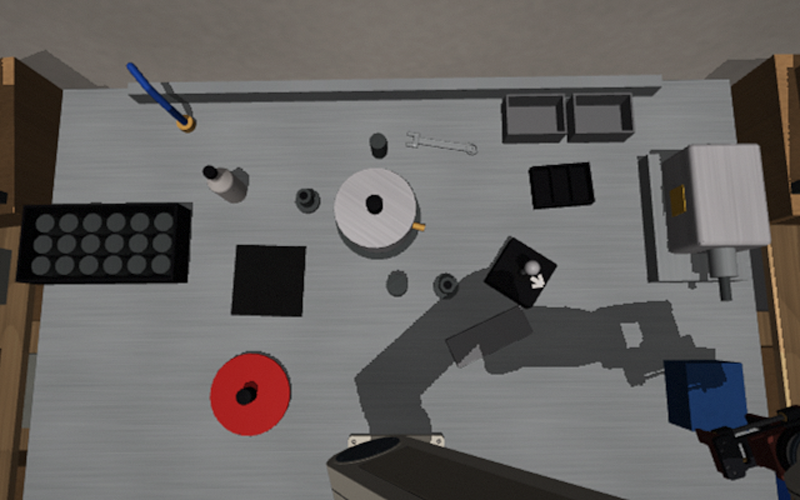

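View pics/side0.png

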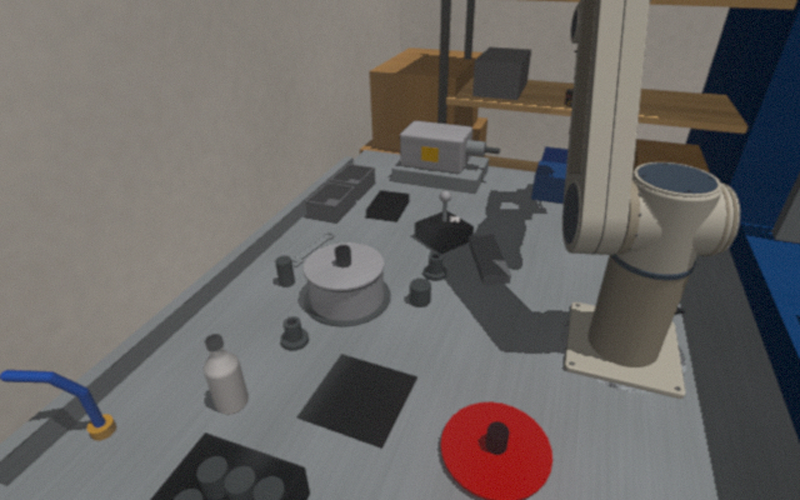

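The top view shows two flanged collars at about (307,200) and (446,285). The plain stubs are at (378,145) and (397,283), the pot with its aluminium lid at (375,207), and the mat at (268,280). The red lid at (250,393) is a decoy. The panel is at (521,272), with the arrow near (537,282). The side view agrees. Next I'll measure from both views and confirm in an enlarged crop.

```bash
python3 - <<'E'
from h import *
T=dict(np.load('top0.npz'));S=dict(np.load('side0.npz'))
wt,ws=cloud(T),cloud(S)
# height-map blobs above the bench, from top & side clouds
for n,w in(('top',wt),('side',ws)):
    for lo,hi in((8,18),(45,62),(62,80),(85,105),(115,150)):
        m=((w[...,2]>lo)&(w[...,2]<hi)&(w[...,0]>250)&(w[...,0]<850)&(abs(w[...,1])<450)).astype(np.uint8)
        k,l,st,c=cv2.connectedComponentsWithStats(m)
        for i in range(1,k):
            if st[i,4]>25:
                p=w[l==i]; print(n,lo,hi,st[i,4],c[i].round(),np.median(p,0).round(1),p.min(0).round(),p.max(0).round())
print('floor z',[np.nanmedian(w[...,2][(abs(w[...,2])<8)]) for w in(wt,ws)])
a=cv2.resize(T['img'][90:270,220:460],None,fx=3.2,fy=3.2,interpolation=cv2.INTER_CUBIC)
cv2.imwrite('pics/crop0.png',a[:,:,::-1])
E
```

```text
top 8 18 36 [332. 110.] [818.4 -54.1   9.1] [800. -69.   8.] [830. -36.  12.]
top 8 18 28 [192. 158.] [666.3 370.1  13.8] [654. 362.   9.] [694. 400.  18.]
top 8 18 145 [247. 163.] [647.3 203.   12. ] [629. 182.   8.] [688. 240.  17.]
top 8 18 180 [355. 230.] [ 440.8 -114.4   12.3] [ 417. -150.    8.] [473. -90.  18.]
top 8 18 177 [210. 291.] [270.7 308.2  16.6] [251. 261.  10.] [294. 346.  18.]
top 8 18 143 [187. 293.] [265.7 369.   16.5] [251. 340.  11.] [291. 409.  18.]
top 45 62 70 [460. 102.] [ 812.4 -430.4   57.1] [ 799. -449.   45.] [ 850. -427.   62.]
top 45 62 206 [427. 105.] [ 802.3 -333.8   56. ] [ 799. -410.   45.] [ 849. -268.   62.]
top 45 62 51 [187. 154.] [666.2 371.   54.3] [655. 363.  45.] [707. 407.  62.]
top 45 62 124 [242. 157.] [657.4 211.5  55.1] [641. 195.  45.] [676. 230.  61.]
top 45 62 1609 [416. 219.] [ 469.  -286.    50.7] [ 393. -369.   45.] [ 552. -211.   62.]
top 45 62 237 [317. 228.] [447.2  -2.9  49.9] [424. -28.  45.] [470.  20.  55.]
top 45 62 127 [357. 228.] [ 445.5 -119.1   55.8] [ 429. -136.   45.] [ 463. -102.   60.]
top 62 80 150 [301. 113.] [
[... 2823 characters left out ...]
.8  70. ] [764.  17.  63.] [803.  56.  75.]
side 62 80 303 [277. 234.] [576.3 113.8  71.1] [528.  24.  62.] [688. 129.  80.]
side 62 80 169 [181. 308.] [662.8 411.6  71.2] [653. 373.  62.] [703. 423.  80.]
side 85 105 1812 [274. 214.] [603.8  61.3  99.9] [525. -50.  85.] [708. 134. 105.]
side 85 105 241 [178. 299.] [664.9 411.1  97.6] [654. 365.  85.] [702. 423. 105.]
side 115 150 68 [355. 157.] [ 470.1 -281.7  139. ] [ 456. -300.  116.] [ 486. -273.  150.]
side 115 150 166 [274. 203.] [611.3  51.4 136.3] [598.  28. 115.] [632.  61. 145.]
side 115 150 227 [174. 285.] [675.3 401.4 125.3] [665. 376. 115.] [699. 413. 150.]
floor z [np.float64(0.4931767584973227), np.float64(0.5527313337880939)]
```

View pics/crop0.png

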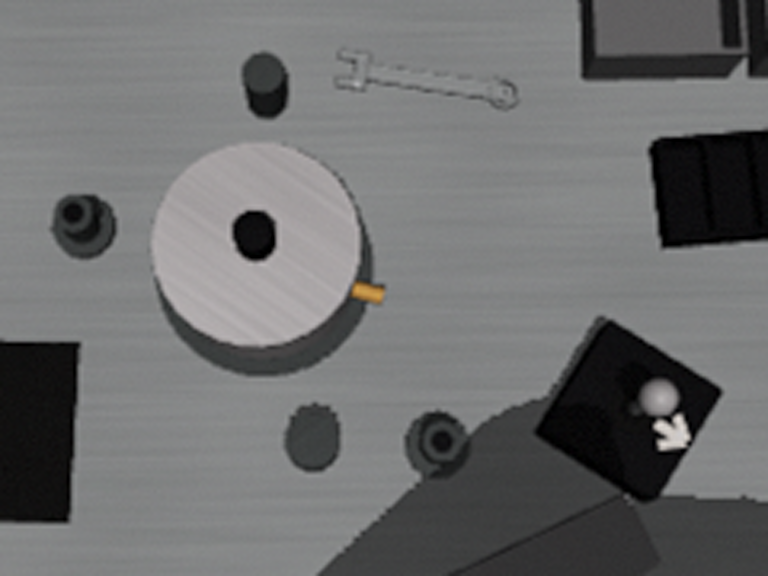

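The crop confirms two flanged collars at crop (82,222) and (438,440). The stubs at (265,80) and (313,437) have no flange. The arrow head at crop (672,435) points down and to the right, away from the box centre. Next, precise fits.

```bash
cat >> h.py <<'E'
def blob(w,lo,hi,c,r):
    m=(w[...,2]>lo)&(w[...,2]<hi)&(np.hypot(w[...,0]-c[0],w[...,1]-c[1])<r); p=w[m]
    if len(p)<5: return None
    (x,y),rad=cv2.minEnclosingCircle(p[:,:2].astype(np.float32)); return len(p),np.round([x,y,rad],1),p.mean(0).round(1),p[:,2].max().round(1)
E
python3 - <<'E'
from h import *
T=dict(np.load('top0.npz'));S=dict(np.load('side0.npz'))
for n,d in(('top',T),('side',S)):
    w=cloud(d)
    for nm,lo,hi,c,r in(('knob',138,146,(612,42),30),('lid',96,104,(612,42),110),('hub0',52,60,(657,212),25),('fl0',8,16,(657,212),40),('hub1',52,60,(445,-119),25),('fl1',8,16,(445,-119),40),('ball',118,155,(470,-286),30),('boxtop',46,54,(470,-286),110)):
        print(n,nm,blob(w,lo,hi,c,r))
    hs=cv2.cvtColor(d['img'],cv2.COLOR_RGB2HSV); w[np.isnan(w)]=999
    m=(hs[...,2]>110)&(w[...,2]>42)&(w[...,2]<58)&(np.hypot(w[...,0]-470,w[...,1]+286)<90)
    v,u=np.nonzero(m); q=np.array([ray(d,a,b,50) for a,b in zip(u,v)])[:,:2]; print('arrow',q.round().tolist() if len(q)<60 else len(q),q.mean(0))
    m=((w[...,2]>46)&(w[...,2]<54)&(np.hypot(w[...,0]-470,w[...,1]+286)<110)); print('boxrect',cv2.minAreaRect(w[m][:,:2].astype(np.float32)))
    m=((w[...,2]>2)&(w[...,2]<6)&(hs[...,2]<50)&(np.hypot(w[...,0]-455,w[...,1]-270)<130)).astype(np.uint8)
    k,l,st,_=cv2.connectedComponentsWithStats(m); i=1+st[1:,4].argmax(); print('mat',cv2.minAreaRect(w[l==i][:,:2].astype(np.float32)),w[l==i].mean(0))
E
```

```text
top knob (130, array([616.7,  41.7,  17.8]), array([616.9,  42.2, 141.9]), np.float64(145.9))
top lid (3008, array([617.6,  42.4,  92.2]), array([615.6,  42. , 100. ]), np.float64(104.0))
top hub0 (104, array([658.4, 212.3,  17.7]), array([657.8, 211.8,  55.6]), np.float64(59.5))
top fl0 (139, array([657.7, 211.6,  30.1]), array([651.3, 206.6,  11.8]), np.float64(15.7))
top hub1 (121, array([ 446. , -119.8,   17.9]), array([ 446. , -119.7,   56. ]), np.float64(59.9))
top fl1 (173, array([ 446.2, -119.7,   29.9]), array([ 443.5, -117.3,   12.2]), np.float64(15.6))
top ball (119, array([ 473. , -290.9,   15.7]), array([ 472.5, -288.6,  145.9]), np.float64(154.8))
top boxtop (1460, array([ 472.5, -289.9,   81.2]), array([ 472. , -287.8,   50.5]), np.float64(54.0))
arrow 86 [ 452.41839864 -326.97548469]
boxrect ((473.3104248046875, -290.9007568359375), (120.00487518310547, 120.72480010986328), 56.46413040161133)
mat ((467.15240478515625, 301.9975891113281), (167.22268676757812, 167.45755004882812), 88.0749282836914) [466.17006136 301.30551014   4.0546044 ]
side knob (77, array([614.9,  4
[... 849 characters left out ...]
.0], [460.0, -331.0], [456.0, -332.0], [453.0, -334.0], [450.0, -335.0], [446.0, -336.0], [443.0, -337.0], [440.0, -338.0], [461.0, -323.0], [458.0, -324.0], [455.0, -325.0], [451.0, -327.0], [448.0, -328.0], [445.0, -329.0], [441.0, -330.0], [438.0, -331.0], [459.0, -316.0], [456.0, -317.0], [453.0, -318.0], [449.0, -320.0], [446.0, -321.0], [443.0, -322.0], [439.0, -323.0], [436.0, -324.0], [438.0, -316.0]] [ 450.07736894 -329.00337529]
boxrect ((471.2400817871094, -289.53753662109375), (122.84677124023438, 122.26737976074219), 56.04511642456055)
mat ((456.6580505371094, 305.5126037597656), (165.41368103027344, 148.8782958984375), 87.75222778320312) [451.91700677 311.2585802    4.24815958]
```

```bash
cat > plan.py <<'E'
import sys
from h import *
from scipy.spatial.transform import Rotation as Ro
# usage: plan.py x y z jawdeg  -> delta in tool cm (current tool axes) and turn about x ; jawdeg mod 180
def plan(x,y,z,jaw=None):
    o=ctrl.get_obs(); R=Ro.from_rotvec(o['orientation']).as_matrix(); d=R.T@(np.array([x,y,z])-o['ee_pos'])/10
    j=np.degrees(np.arctan2(R[1,1],R[0,1])); print('t',round(o['t'],2),'pos',o['ee_pos'].round(1),'jaw',round(j,1),'toolx',R[:,0].round(3),'F',o['ft_force'].round(1),'w',round(o['width'],1),'q',o['qpos'].round(2))
    a=0
    if jaw is not None:
        dj=(jaw-j+90)%180-90; a=-np.radians(dj)
    Rn=R@Ro.from_rotvec([a,0,0]).as_matrix(); print('tool delta cm (before turn)',d.round(2),'turn x rad',round(a,3),' / in turned axes',(Rn.T@R@d).round(2))
if __name__=='__main__': plan(*map(float,sys.argv[1:]))
E
python3 plan.py 617 42 220; python3 plan.py 617 42 220 0
```

```text
t 0.1 pos [ 165.9 -602.1  230. ] jaw -74.6 toolx [-0.     0.001 -1.   ] F [-0.6 -0.4 -0.1] w 87.8 q [-1.32  0.42  1.63 -0.    1.09 -0.02]
tool delta cm (before turn) [  1.07 -50.11 -60.6 ] turn x rad 0  / in turned axes [  1.07 -50.11 -60.6 ]
t 0.1 pos [ 165.9 -602.1  230. ] jaw -74.6 toolx [-0.     0.001 -1.   ] F [-0.6 -0.4 -0.1] w 87.8 q [-1.32  0.42  1.63 -0.    1.09 -0.02]
tool delta cm (before turn) [  1.07 -50.11 -60.6 ] turn x rad -1.302  / in turned axes [  1.07  45.11 -64.41]
```

apply_moves(
  increments=[
    {"gripper": 100,"delta_pos": [0.05,-2.5,-3.03],"dr": [0,0,0]},
    {"gripper": 100,"delta_pos": [0.05,-2.5,-3.03],"dr": [0,0,0]},
    {"gripper": 100,"delta_pos": [0.05,-2.5,-3.03],"dr": [0,0,0]},
    {"gripper": 100,"delta_pos": [0.05,-2.5,-3.03],"dr": [0,0,0]},
    {"gripper": 100,"delta_pos": [0.05,-2.5,-3.03],"dr": [0,0,0]},
  ],
)

```text
t: 0.52
ee_pos: [279.3, -440.0, 227.8]
orientation: [2.078, 0.281, -2.079]
ft_force: [1.0, 0.0, -0.7]
width: 87.5
```

apply_moves(
  increments=[
    {"gripper": 100,"delta_pos": [0.05,-2.5,-3.03],"dr": [0,0,0]},
    {"gripper": 100,"delta_pos": [0.05,-2.5,-3.03],"dr": [0,0,0]},
    {"gripper": 100,"delta_pos": [0.05,-2.5,-3.03],"dr": [0,0,0]},
    {"gripper": 100,"delta_pos": [0.05,-2.5,-3.03],"dr": [0,0,0]},
    {"gripper": 100,"delta_pos": [0.05,-2.5,-3.03],"dr": [0,0,0]},
  ],
)

```text
t: 0.93
ee_pos: [392.3, -279.2, 225.6]
orientation: [2.078, 0.281, -2.078]
ft_force: [0.8, -0.8, 0.6]
width: 88.1
```

apply_moves(
  increments=[
    {"gripper": 100,"delta_pos": [0.05,-2.5,-3.03],"dr": [0,0,0]},
    {"gripper": 100,"delta_pos": [0.05,-2.5,-3.03],"dr": [0,0,0]},
    {"gripper": 100,"delta_pos": [0.05,-2.5,-3.03],"dr": [0,0,0]},
    {"gripper": 100,"delta_pos": [0.05,-2.5,-3.03],"dr": [0,0,0]},
    {"gripper": 100,"delta_pos": [0.05,-2.5,-3.03],"dr": [0,0,0]},
  ],
)

```text
t: 1.35
ee_pos: [505.2, -118.4, 223.0]
orientation: [2.077, 0.281, -2.078]
ft_force: [-0.1, -0.4, 0.6]
width: 87.6
```

apply_moves(
  increments=[
    {"gripper": 100,"delta_pos": [0.05,-2.5,-3.03],"dr": [0,0,0]},
    {"gripper": 100,"delta_pos": [0.05,-2.5,-3.03],"dr": [0,0,0]},
    {"gripper": 100,"delta_pos": [0.05,-2.5,-3.03],"dr": [0,0,0]},
    {"gripper": 100,"delta_pos": [0.05,-2.5,-3.03],"dr": [0,0,0]},
    {"gripper": 100,"delta_pos": [0.05,-2.5,-3.03],"dr": [0,0,0]},
  ],
)

```text
t: 1.77
ee_pos: [618.0, 42.4, 220.3]
orientation: [2.077, 0.281, -2.078]
ft_force: [0.5, -1.3, 0.3]
width: 87.9
```

```bash
python3 plan.py 617 42.5 114; python3 - <<'E'
from h import *
d=cam('top'); save(d,'top1.png',None,1.25)
E
```

```text
t 1.77 pos [618.   42.4 220.3] jaw -74.6 toolx [-0.001 -0.    -1.   ] F [ 0.5 -1.3  0.3] w 87.9 q [ 0.05  0.43  1.65 -0.    1.06  1.35]
tool delta cm (before turn) [10.63 -0.04  0.09] turn x rad 0  / in turned axes [10.63 -0.04  0.09]
```

View pics/top1.png

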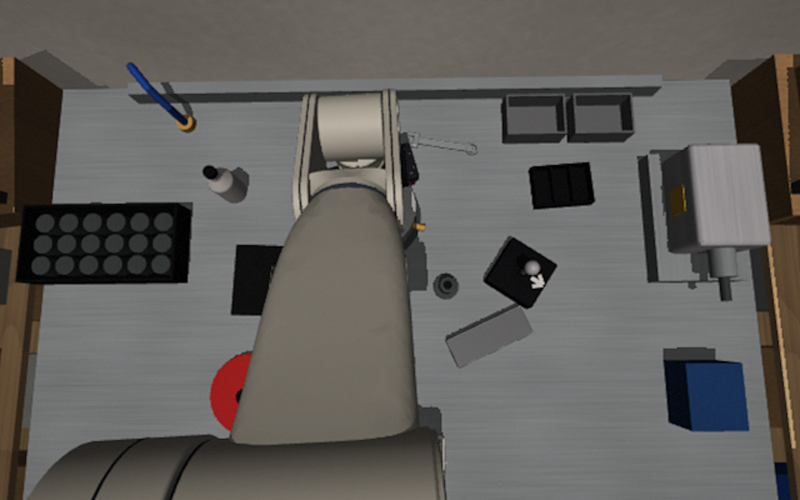

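The arm has cleared the right-hand side and no more collars are showing there, so there are two. The lid comes next.

apply_moves(
  increments=[
    {"gripper": 100,"delta_pos": [2.5,0,0.09],"dr": [0,0,0]},
    {"gripper": 100,"delta_pos": [2.5,0,0],"dr": [0,0,0]},
    {"gripper": 100,"delta_pos": [2.5,0,0],"dr": [0,0,0]},
    {"gripper": 100,"delta_pos": [2.1,0,0],"dr": [0,0,0]},
    {"gripper": 100,"delta_pos": [1.0,0,0],"dr": [0,0,0]},
  ],
)

```text
t: 2.23
ee_pos: [614.6, 40.2, 111.5]
orientation: [2.073, 0.282, -2.083]
ft_force: [-0.8, -0.5, -0.4]
width: 87.9
```

apply_moves(
  increments=[
    {"gripper": 30,"delta_pos": [0,0,0],"dr": [0,0,0]},
    {"gripper": 30,"delta_pos": [0,0,0],"dr": [0,0,0]},
    {"gripper": 30,"delta_pos": [0,0,0],"dr": [0,0,0]},
    {"gripper": 30,"delta_pos": [0,0,0],"dr": [0,0,0]},
    {"gripper": 30,"delta_pos": [0,0,0],"dr": [0,0,0]},
  ],
)

```text
t: 2.65
ee_pos: [617.4, 40.2, 116.1]
orientation: [2.08, 0.281, -2.075]
ft_force: [0.1, -0.3, -0.7]
width: 58.0
```

apply_moves(
  increments=[
    {"gripper": 30,"delta_pos": [0,0,0],"dr": [0,0,0]},
    {"gripper": 30,"delta_pos": [0,0,0],"dr": [0,0,0]},
    {"gripper": 30,"delta_pos": [0,0,0],"dr": [0,0,0]},
    {"gripper": 30,"delta_pos": [0,0,0],"dr": [0,0,0]},
    {"gripper": 30,"delta_pos": [0,0,0],"dr": [0,0,0]},
  ],
)

```text
t: 3.07
ee_pos: [616.7, 40.3, 115.0]
orientation: [2.078, 0.281, -2.078]
ft_force: [-2.0, 0.6, 3.9]
width: 35.2
```

apply_moves(
  increments=[
    {"gripper": 20,"delta_pos": [0,0,0],"dr": [0,0,0]},
    {"gripper": 20,"delta_pos": [-0.5,0,0],"dr": [0,0,0]},
    {"gripper": 20,"delta_pos": [-0.8,0,0],"dr": [0,0,0]},
    {"gripper": 20,"delta_pos": [-1.2,0,0],"dr": [0,0,0]},
    {"gripper": 20,"delta_pos": [-1.5,0,0],"dr": [0,0,0]},
  ],
)

```text
t: 3.48
ee_pos: [615.8, 40.1, 154.8]
orientation: [2.076, 0.281, -2.08]
ft_force: [0.0, 0.2, -4.5]
width: 35.6
```

apply_moves(
  increments=[
    {"gripper": 20,"delta_pos": [-1.5,0,0],"dr": [0,0,0]},
    {"gripper": 20,"delta_pos": [-1.5,0,0],"dr": [0,0,0]},
    {"gripper": 20,"delta_pos": [-1.5,0,0],"dr": [0,0,0]},
    {"gripper": 20,"delta_pos": [-1.0,0,0],"dr": [0,0,0]},
    {"gripper": 20,"delta_pos": [-0.5,0,0],"dr": [0,0,0]},
  ],
)

```text
t: 3.9
ee_pos: [617.4, 40.2, 217.0]
orientation: [2.081, 0.281, -2.075]
ft_force: [0.9, 0.3, -3.3]
width: 35.5
```

```bash
python3 plan.py 467 302 215
```

```text
t 3.9 pos [617.4  40.2 217. ] jaw -74.6 toolx [ 0.003  0.    -1.   ] F [ 0.9  0.3 -3.3] w 35.5 q [ 0.05  0.43  1.66 -0.    1.05  1.35]
tool delta cm (before turn) [  0.16 -29.24   7.55] turn x rad 0  / in turned axes [  0.16 -29.24   7.55]
```

apply_moves(
  increments=[
    {"gripper": 20,"delta_pos": [0,-1.94,0.5],"dr": [0,0,0]},
    {"gripper": 20,"delta_pos": [0,-2.9,0.75],"dr": [0,0,0]},
    {"gripper": 20,"delta_pos": [0,-3.4,0.88],"dr": [0,0,0]},
    {"gripper": 20,"delta_pos": [0,-3.4,0.88],"dr": [0,0,0]},
    {"gripper": 20,"delta_pos": [0,-3.4,0.88],"dr": [0,0,0]},
  ],
)

```text
t: 4.32
ee_pos: [537.9, 175.7, 214.4]
orientation: [2.077, 0.28, -2.079]
ft_force: [0.2, -0.7, -3.9]
width: 35.3
```

apply_moves(
  increments=[
    {"gripper": 20,"delta_pos": [0,-3.4,0.88],"dr": [0,0,0]},
    {"gripper": 20,"delta_pos": [0,-3.4,0.88],"dr": [0,0,0]},
    {"gripper": 20,"delta_pos": [0,-3.4,0.88],"dr": [0,0,0]},
    {"gripper": 20,"delta_pos": [0,-2.5,0.65],"dr": [0,0,0]},
    {"gripper": 20,"delta_pos": [0,-1.5,0.37],"dr": [0,0,0]},
  ],
)

```text
t: 4.73
ee_pos: [464.2, 304.1, 214.5]
orientation: [2.076, 0.283, -2.078]
ft_force: [0.4, -0.5, -3.1]
width: 35.6
```

apply_moves(
  increments=[
    {"gripper": 20,"delta_pos": [1,0,0],"dr": [0,0,0]},
    {"gripper": 20,"delta_pos": [2,0,0],"dr": [0,0,0]},
    {"gripper": 20,"delta_pos": [2.5,0,0],"dr": [0,0,0]},
    {"gripper": 20,"delta_pos": [2.5,0,0],"dr": [0,0,0]},
    {"gripper": 20,"delta_pos": [2,0,0],"dr": [0,0,0]},
  ],
)

```text
t: 5.15
ee_pos: [465.6, 300.9, 112.6]
orientation: [2.076, 0.28, -2.079]
ft_force: [-0.5, 0.8, -3.6]
width: 35.1
```

```bash
python3 plan.py 467 302 40; python3 - <<'E'
from h import *
d=cam('side'); save(d,'side2.png',(160,200,480,400),2.5)
w=cloud(d); print(blob(w,60,140,(467,302),60))
E
```

```text
t 5.15 pos [465.6 300.9 112.6] jaw -74.6 toolx [-0.001 -0.001 -1.   ] F [-0.5  0.8 -3.6] w 35.1 q [ 0.55  0.49  1.86 -0.    0.79  1.85]
tool delta cm (before turn) [ 7.26 -0.07 -0.17] turn x rad 0  / in turned axes [ 7.26 -0.07 -0.17]
(1243, array([467., 302.,  60.]), array([456.1, 314.6,  99. ]), np.float64(130.4))
```

View pics/side2.png

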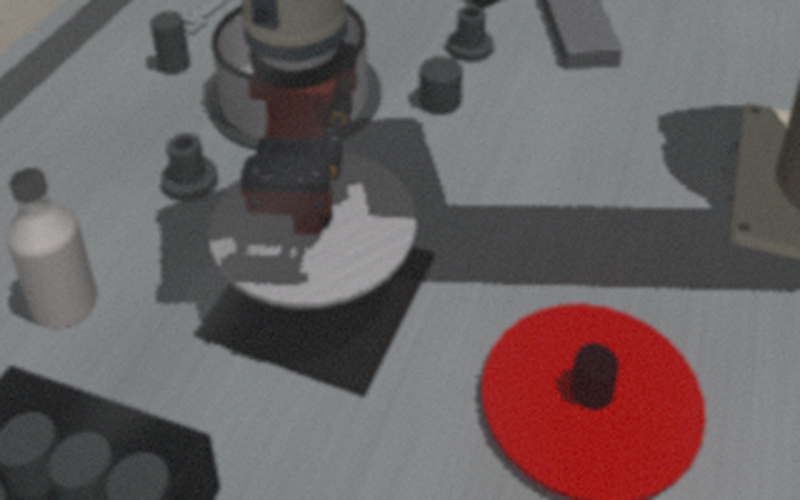

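The picture shows the lid hanging level over the mat, around (310,230). Lowering it now.

apply_moves(
  increments=[
    {"gripper": 20,"delta_pos": [1.8,0,-0.1],"dr": [0,0,0]},
    {"gripper": 20,"delta_pos": [2.0,0,0],"dr": [0,0,0]},
    {"gripper": 20,"delta_pos": [1.6,0,0],"dr": [0,0,0]},
    {"gripper": 20,"delta_pos": [1.0,0,0],"dr": [0,0,0]},
    {"gripper": 20,"delta_pos": [0.5,0,0],"dr": [0,0,0]},
  ],
)

```text
t: 5.62
ee_pos: [466.8, 301.5, 44.5]
orientation: [2.076, 0.28, -2.08]
ft_force: [-0.6, -0.7, -4.8]
width: 35.6
```

apply_moves(
  increments=[
    {"gripper": 20,"delta_pos": [0.2,0,0],"dr": [0,0,0]},
    {"gripper": 20,"delta_pos": [0.1,0,0],"dr": [0,0,0]},
    {"gripper": 20,"delta_pos": [0.1,0,0],"dr": [0,0,0]},
    {"gripper": 20,"delta_pos": [0,0,0],"dr": [0,0,0]},
    {"gripper": 20,"delta_pos": [0,0,0],"dr": [0,0,0]},
  ],
)

```text
t: 6.03
ee_pos: [467.5, 302.6, 42.4]
orientation: [2.079, 0.282, -2.077]
ft_force: [0.2, -0.4, -3.5]
width: 35.4
```

apply_moves(
  increments=[
    {"gripper": 20,"delta_pos": [0.1,0,0],"dr": [0,0,0]},
    {"gripper": 20,"delta_pos": [0.1,0,0],"dr": [0,0,0]},
    {"gripper": 20,"delta_pos": [0.1,0,0],"dr": [0,0,0]},
    {"gripper": 20,"delta_pos": [0.1,0,0],"dr": [0,0,0]},
    {"gripper": 20,"delta_pos": [0,0,0],"dr": [0,0,0]},
  ],
)

```text
t: 6.45
ee_pos: [467.1, 302.3, 37.6]
orientation: [2.078, 0.281, -2.078]
ft_force: [0.1, -0.9, -4.0]
width: 35.8
```

apply_moves(
  increments=[
    {"gripper": 20,"delta_pos": [0.05,0,0],"dr": [0,0,0]},
    {"gripper": 20,"delta_pos": [0.05,0,0],"dr": [0,0,0]},
    {"gripper": 20,"delta_pos": [0.05,0,0],"dr": [0,0,0]},
    {"gripper": 20,"delta_pos": [0,0,0],"dr": [0,0,0]},
    {"gripper": 20,"delta_pos": [0,0,0],"dr": [0,0,0]},
  ],
)

```text
t: 6.87
ee_pos: [467.1, 302.3, 37.5]
orientation: [2.078, 0.281, -2.078]
ft_force: [-4.0, -3.3, 13.0]
width: 35.7
```

apply_moves(
  increments=[
    {"gripper": 100,"delta_pos": [0,0,0],"dr": [0,0,0]},
    {"gripper": 100,"delta_pos": [0,0,0],"dr": [0,0,0]},
    {"gripper": 100,"delta_pos": [0,0,0],"dr": [0,0,0]},
    {"gripper": 100,"delta_pos": [0,0,0],"dr": [0,0,0]},
    {"gripper": 100,"delta_pos": [0,0,0],"dr": [0,0,0]},
  ],
)

```text
t: 7.28
ee_pos: [467.1, 302.4, 36.0]
orientation: [2.078, 0.281, -2.078]
ft_force: [0.3, -0.6, 0.2]
width: 65.3
```

apply_moves(
  increments=[
    {"gripper": 100,"delta_pos": [-1.5,0,0],"dr": [0,0,0]},
    {"gripper": 100,"delta_pos": [-3,0,0],"dr": [0,0,0]},
    {"gripper": 100,"delta_pos": [-3,0,0],"dr": [0,0,0]},
    {"gripper": 100,"delta_pos": [-3,0,0],"dr": [-0.11,0,0]},
    {"gripper": 100,"delta_pos": [-3,0,0],"dr": [-0.11,0,0]},
  ],
)

```text
t: 7.7
ee_pos: [466.8, 302.1, 172.3]
orientation: [1.944, 0.49, -1.946]
ft_force: [0.2, 0.4, 0.2]
width: 87.6
```

apply_moves(
  increments=[
    {"gripper": 100,"delta_pos": [-1,0,0],"dr": [-0.12,0,0]},
    {"gripper": 100,"delta_pos": [0,0,0],"dr": [-0.12,0,0]},
    {"gripper": 100,"delta_pos": [0,0,0],"dr": [-0.12,0,0]},
    {"gripper": 100,"delta_pos": [0,0,0],"dr": [-0.12,0,0]},
    {"gripper": 100,"delta_pos": [0,0,0],"dr": [-0.12,0,0]},
  ],
)

```text
t: 8.12
ee_pos: [467.1, 302.3, 181.3]
orientation: [1.551, 0.945, -1.55]
ft_force: [0.5, 0.1, 0.0]
width: 88.1
```

apply_moves(
  increments=[
    {"gripper": 100,"delta_pos": [0,0,0],"dr": [-0.12,0,0]},
    {"gripper": 100,"delta_pos": [0,0,0],"dr": [-0.12,0,0]},
    {"gripper": 100,"delta_pos": [0,0,0],"dr": [-0.12,0,0]},
    {"gripper": 100,"delta_pos": [0,0,0],"dr": [-0.12,0,0]},
    {"gripper": 100,"delta_pos": [0,0,0],"dr": [0,0,0]},
  ],
)

```text
t: 8.53
ee_pos: [467.0, 302.2, 181.0]
orientation: [1.207, 1.21, -1.208]
ft_force: [-0.5, -1.0, 0.2]
width: 87.6
```

```bash
python3 plan.py 658 212 180 0; python3 - <<'E'
from h import *
d=cam('side'); w=cloud(d); save(d,'side3.png',(160,160,480,400),2.5)
for n,lo,hi,c,r in(('hub0',52,60,(658,212),40),('lid',18,26,(467,302),110),('knob',58,72,(467,302),30),('rim',86,96,(617,42),100)): print(n,blob(w,lo,hi,c,r))
t=cam('top'); w=cloud(t)
for n,lo,hi,c,r in(('hub0',52,60,(658,212),40),('hub1',52,60,(446,-119),40),('rim',86,96,(617,42),100),('rim2',80,96,(617,42),100)): print('top',n,blob(w,lo,hi,c,r))
E
```

```text
t 8.53 pos [467.  302.2 181. ] jaw 0.1 toolx [-0. -0. -1.] F [-0.5 -1.   0.2] w 87.6 q [ 0.55  0.39  1.82 -0.    0.93  0.55]
tool delta cm (before turn) [ 0.09 19.08  9.07] turn x rad 0.002  / in turned axes [ 0.09 19.1   9.02]
hub0 (110, array([657.7, 212.2,  18.8]), array([656.9, 213.6,  55.6]), np.float64(58.7))
lid (3594, array([466.9, 302.6,  92.9]), array([463.8, 312.3,  22.4]), np.float64(26.0))
knob (166, array([467.5, 303.8,  18.5]), array([466.7, 305.2,  63.7]), np.float64(67.0))
rim (75, array([614.7,  42.7,  89.4]), array([570.4,  59.7,  90.5]), np.float64(94.0))
top hub0 (107, array([658.5, 212.1,  18. ]), array([658.5, 211.5,  55.5]), np.float64(59.6))
top hub1 (118, array([ 446.1, -119.5,   17.8]), array([ 446. , -119.9,   56.2]), np.float64(59.6))
top rim (418, array([616.9,  40.9,  88.4]), array([617.1,  41.9,  91.5]), np.float64(95.8))
top rim2 (448, array([616.9,  40.9,  88.4]), array([617.6,  42. ,  90.8]), np.float64(95.8))
```

View pics/side3.png

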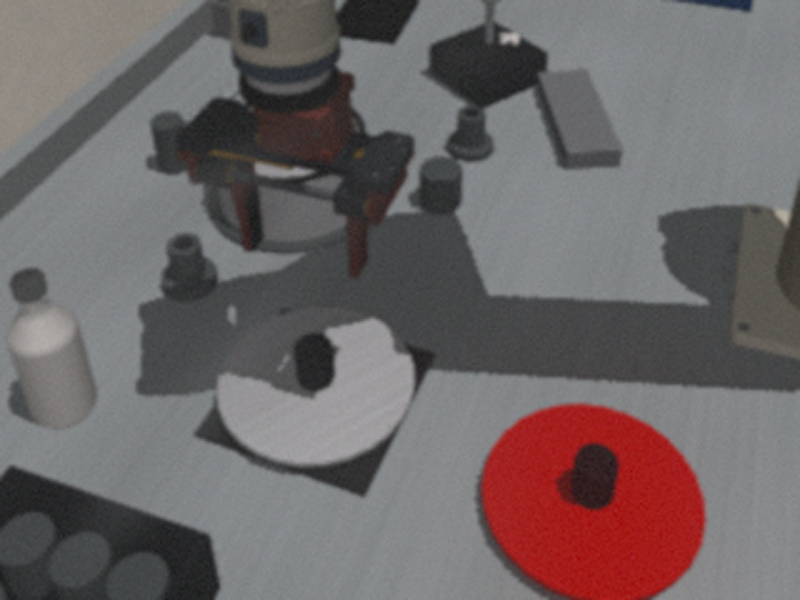

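The lid lies flat on the mat and hub 0 hasn't moved. Going for collar 0.

apply_moves(
  increments=[
    {"gripper": 100,"delta_pos": [0,2.5,1.2],"dr": [0,0,0]},
    {"gripper": 100,"delta_pos": [0,3.6,1.7],"dr": [0,0,0]},
    {"gripper": 100,"delta_pos": [0,3.6,1.7],"dr": [0,0,0]},
    {"gripper": 100,"delta_pos": [0,3.6,1.7],"dr": [0,0,0]},
    {"gripper": 100,"delta_pos": [0,3.0,1.45],"dr": [0,0,0]},
  ],
)

```text
t: 9.05
ee_pos: [632.2, 223.2, 181.2]
orientation: [1.214, 1.206, -1.213]
ft_force: [-0.2, 0.6, 0.7]
width: 87.7
```

apply_moves(
  increments=[
    {"gripper": 100,"delta_pos": [0,2.0,0.9],"dr": [0,0,0]},
    {"gripper": 100,"delta_pos": [0,0.8,0.4],"dr": [0,0,0]},
    {"gripper": 100,"delta_pos": [2,0,0],"dr": [0,0,0]},
    {"gripper": 100,"delta_pos": [2.5,0,0],"dr": [0,0,0]},
    {"gripper": 100,"delta_pos": [2.5,0,0],"dr": [0,0,0]},
  ],
)

```text
t: 9.47
ee_pos: [657.7, 211.8, 110.9]
orientation: [1.213, 1.207, -1.212]
ft_force: [0.5, 0.3, 0.2]
width: 88.2
```

```bash
python3 plan.py 658 212 31 0; python3 - <<'E'
from h import *
w=cloud(cam('side')); print('hub0',blob(w,52,60,(658,212),60)); print('fl0',blob(w,8,16,(658,212),60))
E
```

```text
t 9.47 pos [657.7 211.8 110.9] jaw -0.3 toolx [ 0.001  0.    -1.   ] F [0.5 0.3 0.2] w 88.2 q [0.29 0.65 1.54 0.   0.94 0.3 ]
tool delta cm (before turn) [ 7.99  0.03 -0.02] turn x rad -0.005  / in turned axes [ 7.99  0.03 -0.02]
hub0 (111, array([658.2, 212.2,  18.3]), array([657.2, 213.6,  55.4]), np.float64(58.1))
fl0 (175, array([658.2, 212.7,  30.8]), array([651.8, 221.2,  12.4]), np.float64(15.8))
```

apply_moves(
  increments=[
    {"gripper": 100,"delta_pos": [2.3,0,0],"dr": [0,0,0]},
    {"gripper": 100,"delta_pos": [2.3,0,0],"dr": [0,0,0]},
    {"gripper": 100,"delta_pos": [1.8,0,0],"dr": [0,0,0]},
    {"gripper": 100,"delta_pos": [1.1,0,0],"dr": [0,0,0]},
    {"gripper": 60,"delta_pos": [0.4,0,0],"dr": [0,0,0]},
  ],
)

```text
t: 9.93
ee_pos: [656.3, 211.5, 30.6]
orientation: [1.209, 1.21, -1.214]
ft_force: [0.6, -0.3, -0.1]
width: 83.8
```

apply_moves(
  increments=[
    {"gripper": 25,"delta_pos": [0,0,0],"dr": [0,0,0]},
    {"gripper": 25,"delta_pos": [0,0,0],"dr": [0,0,0]},
    {"gripper": 25,"delta_pos": [0,0,0],"dr": [0,0,0]},
    {"gripper": 25,"delta_pos": [0,0,0],"dr": [0,0,0]},
    {"gripper": 25,"delta_pos": [0,0,0],"dr": [0,0,0]},
  ],
)

```text
t: 10.35
ee_pos: [658.5, 211.6, 33.3]
orientation: [1.212, 1.207, -1.209]
ft_force: [1.1, -0.6, 0.3]
width: 51.1
```

apply_moves(
  increments=[
    {"gripper": 20,"delta_pos": [0,0,0],"dr": [0,0,0]},
    {"gripper": 20,"delta_pos": [0,0,0],"dr": [0,0,0]},
    {"gripper": 20,"delta_pos": [0,0,0],"dr": [0,0,0]},
    {"gripper": 20,"delta_pos": [0,0,0],"dr": [0,0,0]},
    {"gripper": 20,"delta_pos": [0,0,0],"dr": [0,0,0]},
  ],
)

```text
t: 10.77
ee_pos: [658.1, 211.4, 32.5]
orientation: [1.211, 1.208, -1.21]
ft_force: [-0.6, -1.6, 4.8]
width: 35.7
```

apply_moves(
  increments=[
    {"gripper": 20,"delta_pos": [-1,0,0],"dr": [0,0,0]},
    {"gripper": 20,"delta_pos": [-2.5,0,0],"dr": [0,0,0]},
    {"gripper": 20,"delta_pos": [-3.5,0,0],"dr": [0,0,0]},
    {"gripper": 20,"delta_pos": [-3.5,0,0],"dr": [0,0,0]},
    {"gripper": 20,"delta_pos": [-2.5,0,0],"dr": [0,0,0]},
  ],
)

```text
t: 11.18
ee_pos: [658.4, 211.6, 165.1]
orientation: [1.212, 1.207, -1.209]
ft_force: [1.0, -0.4, -3.2]
width: 35.4
```

```bash
python3 plan.py 617 87 160 0
```

```text
t 11.18 pos [658.4 211.6 165.1] jaw -0.1 toolx [ 0.002  0.    -1.   ] F [ 1.  -0.4 -3.2] w 35.4 q [0.29 0.59 1.52 0.   1.03 0.3 ]
tool delta cm (before turn) [ 0.49 -4.11 12.47] turn x rad -0.002  / in turned axes [ 0.49 -4.14 12.46]
```

apply_moves(
  increments=[
    {"gripper": 20,"delta_pos": [0,-0.5,1.5],"dr": [0,0,0]},
    {"gripper": 20,"delta_pos": [0,-1,3],"dr": [0,0,0]},
    {"gripper": 20,"delta_pos": [0,-1.1,3.5],"dr": [0,0,0]},
    {"gripper": 20,"delta_pos": [0,-1,3],"dr": [0,0,0]},
    {"gripper": 20,"delta_pos": [0,-0.5,1.5],"dr": [0,0,0]},
  ],
)

```text
t: 11.6
ee_pos: [613.5, 82.8, 160.4]
orientation: [1.209, 1.21, -1.216]
ft_force: [-0.5, 0.5, -2.1]
width: 35.4
```

apply_moves(
  increments=[
    {"gripper": 20,"delta_pos": [0,0,0],"dr": [0,0,0]},
    {"gripper": 20,"delta_pos": [1.0,0,0],"dr": [0,0,0]},
    {"gripper": 20,"delta_pos": [1.5,0,0],"dr": [0,0,0]},
    {"gripper": 20,"delta_pos": [1.5,0,0],"dr": [0,0,0]},
    {"gripper": 20,"delta_pos": [0,0,0],"dr": [0,0,0]},
  ],
)

```text
t: 12.02
ee_pos: [614.7, 87.3, 118.3]
orientation: [1.207, 1.212, -1.214]
ft_force: [-1.1, -0.6, -3.4]
width: 35.4
```

```bash
python3 plan.py 617 86.5 42 0
```

```text
t 12.02 pos [614.7  87.3 118.3] jaw -0.1 toolx [-0.005 -0.    -1.   ] F [-1.1 -0.6 -3.4] w 35.4 q [0.12 0.56 1.7  0.   0.88 0.12]
tool delta cm (before turn) [7.63 0.27 0.08] turn x rad -0.001  / in turned axes [7.63 0.27 0.08]
```

apply_moves(
  increments=[
    {"gripper": 20,"delta_pos": [1.5,0,0],"dr": [0,0,0]},
    {"gripper": 20,"delta_pos": [1.8,0,0],"dr": [0,0,0]},
    {"gripper": 20,"delta_pos": [1.8,0,0],"dr": [0,0,0]},
    {"gripper": 20,"delta_pos": [1.4,0,0],"dr": [0,0,0]},
    {"gripper": 20,"delta_pos": [0.8,0,0],"dr": [0,0,0]},
  ],
)

```text
t: 12.43
ee_pos: [615.9, 87.2, 47.2]
orientation: [1.209, 1.21, -1.212]
ft_force: [-1.0, 0.6, -3.4]
width: 35.6
```

apply_moves(
  increments=[
    {"gripper": 20,"delta_pos": [0.2,0,0],"dr": [0,0,0]},
    {"gripper": 20,"delta_pos": [0.1,0,0],"dr": [0,0,0]},
    {"gripper": 20,"delta_pos": [0.0,0,0],"dr": [0,0,0]},
    {"gripper": 20,"delta_pos": [0,0,0],"dr": [0,0,0]},
    {"gripper": 20,"delta_pos": [0,0,0],"dr": [0,0,0]},
  ],
)

```text
t: 12.85
ee_pos: [617.3, 86.6, 47.1]
orientation: [1.212, 1.207, -1.209]
ft_force: [-0.1, 0.4, -4.3]
width: 35.6
```

apply_moves(
  increments=[
    {"gripper": 20,"delta_pos": [0.3,0,0],"dr": [0,0,0]},
    {"gripper": 20,"delta_pos": [0.2,0,0],"dr": [0,0,0]},
    {"gripper": 20,"delta_pos": [0.2,0,0],"dr": [0,0,0]},
    {"gripper": 20,"delta_pos": [0.1,0,0],"dr": [0,0,0]},
    {"gripper": 20,"delta_pos": [0.1,0,0],"dr": [0,0,0]},
  ],
)

```text
t: 13.27
ee_pos: [616.5, 86.5, 37.5]
orientation: [1.21, 1.209, -1.211]
ft_force: [-4.3, -1.3, 12.8]
width: 35.5
```

apply_moves(
  increments=[
    {"gripper": 20,"delta_pos": [0.05,0,0],"dr": [0,0,0]},
    {"gripper": 20,"delta_pos": [0.05,0,0],"dr": [0,0,0]},
    {"gripper": 20,"delta_pos": [0.05,0,0],"dr": [0,0,0]},
    {"gripper": 20,"delta_pos": [0,0,0],"dr": [0,0,0]},
    {"gripper": 20,"delta_pos": [0,0,0],"dr": [0,0,0]},
  ],
)

```text
t: 13.68
ee_pos: [616.5, 86.5, 37.5]
orientation: [1.211, 1.208, -1.211]
ft_force: [-6.0, -1.0, 15.0]
width: 35.4
```

apply_moves(
  increments=[
    {"gripper": 60,"delta_pos": [0,0,0],"dr": [0,0,0]},
    {"gripper": 60,"delta_pos": [0,0,0],"dr": [0,0,0]},
    {"gripper": 60,"delta_pos": [0,0,0],"dr": [0,0,0]},
    {"gripper": 60,"delta_pos": [0,0,0],"dr": [0,0,0]},
    {"gripper": 60,"delta_pos": [-0.5,0,0],"dr": [0,0,0]},
  ],
)

```text
t: 14.1
ee_pos: [616.1, 86.5, 39.9]
orientation: [1.21, 1.209, -1.212]
ft_force: [-0.5, 0.4, -0.1]
width: 52.6
```

apply_moves(
  increments=[
    {"gripper": 60,"delta_pos": [-2,0,0],"dr": [0,0,0]},
    {"gripper": 60,"delta_pos": [-2.5,0,0],"dr": [0,0,0]},
    {"gripper": 60,"delta_pos": [-2.5,0,0],"dr": [0,0,0]},
    {"gripper": 60,"delta_pos": [-2.5,0,0],"dr": [0,0,0]},
    {"gripper": 100,"delta_pos": [-2.5,0,0],"dr": [0,0,0]},
  ],
)

```text
t: 14.52
ee_pos: [616.5, 86.5, 162.0]
orientation: [1.211, 1.208, -1.211]
ft_force: [-0.2, -0.6, 0.1]
width: 56.3
```

```bash
python3 plan.py 446 -119.5 170 0; python3 - <<'E'
from h import *
w=cloud(cam('side')); print('hub1',blob(w,52,60,(446,-119),60)); print('fl1',blob(w,8,16,(446,-119),50));
w=cloud(cam('top')); print('hub1',blob(w,52,60,(446,-119),60))
E
```

```text
t 14.52 pos [616.5  86.5 162. ] jaw -0.1 toolx [-0. -0. -1.] F [-0.2 -0.6  0.1] w 56.3 q [ 0.12  0.5   1.68 -0.    0.96  0.12]
tool delta cm (before turn) [ -0.8  -17.01  20.63] turn x rad -0.002  / in turned axes [ -0.8  -17.05  20.6 ]
hub1 (67, array([ 446.7, -119. ,   20.7]), array([ 443.7, -117.1,   55.7]), np.float64(57.8))
fl1 (106, array([ 445.3, -118.5,   31.5]), array([ 442.1, -107.9,   12.4]), np.float64(15.8))
hub1 (122, array([ 446.2, -119.9,   17.8]), array([ 446.1, -119.9,   55.6]), np.float64(59.9))
```

apply_moves(
  increments=[
    {"gripper": 100,"delta_pos": [-0.4,-1.0,1.24],"dr": [0,0,0]},
    {"gripper": 100,"delta_pos": [-0.4,-1.7,2.06],"dr": [0,0,0]},
    {"gripper": 100,"delta_pos": [0,-1.95,2.37],"dr": [0,0,0]},
    {"gripper": 100,"delta_pos": [0,-2.04,2.47],"dr": [0,0,0]},
    {"gripper": 100,"delta_pos": [0,-2.04,2.47],"dr": [0,0,0]},
  ],
)

```text
t: 15.03
ee_pos: [526.6, -20.6, 167.5]
orientation: [1.209, 1.21, -1.212]
ft_force: [-0.1, 0.4, -0.7]
width: 87.8
```

apply_moves(
  increments=[
    {"gripper": 100,"delta_pos": [0,-2.04,2.47],"dr": [0,0,0]},
    {"gripper": 100,"delta_pos": [0,-1.95,2.37],"dr": [0,0,0]},
    {"gripper": 100,"delta_pos": [0,-1.75,2.06],"dr": [0,0,0]},
    {"gripper": 100,"delta_pos": [0,-1.4,1.65],"dr": [0,0,0]},
    {"gripper": 100,"delta_pos": [0,-1.2,1.44],"dr": [0,0,0]},
  ],
)

```text
t: 15.45
ee_pos: [442.6, -120.1, 167.6]
orientation: [1.21, 1.21, -1.213]
ft_force: [-0.3, 0.7, -0.2]
width: 87.5
```

apply_moves(
  increments=[
    {"gripper": 100,"delta_pos": [1,0,0],"dr": [0,0,0]},
    {"gripper": 100,"delta_pos": [2,0,0],"dr": [0,0,0]},
    {"gripper": 100,"delta_pos": [2,0,0],"dr": [0,0,0]},
    {"gripper": 100,"delta_pos": [1.5,0,0],"dr": [0,0,0]},
    {"gripper": 100,"delta_pos": [0,0,0],"dr": [0,0,0]},
  ],
)

```text
t: 15.87
ee_pos: [442.9, -118.2, 100.3]
orientation: [1.209, 1.214, -1.215]
ft_force: [-0.4, -0.2, -0.7]
width: 87.8
```

```bash
python3 plan.py 446 -119.5 32 0; python3 - <<'E'
from h import *
w=cloud(cam('side')); print('hub1',blob(w,52,60,(446,-119),60)); print('fl1',blob(w,8,16,(446,-119),50))
E
```

```text
t 15.87 pos [ 442.9 -118.2  100.3] jaw -0.1 toolx [-0.006  0.002 -1.   ] F [-0.4 -0.2 -0.7] w 87.8 q [-0.29  0.4   2.07  0.    0.68 -0.28]
tool delta cm (before turn) [6.83 0.35 0.15] turn x rad -0.002  / in turned axes [6.83 0.35 0.15]
hub1 (64, array([ 443.8, -119.3,   20.2]), array([ 444.7, -117.4,   55.8]), np.float64(58.9))
fl1 (108, array([ 445.3, -117.6,   30.9]), array([ 442.1, -108.3,   12.2]), np.float64(16.0))
```

apply_moves(
  increments=[
    {"gripper": 100,"delta_pos": [1.8,0.1,0.1],"dr": [0,0,0]},
    {"gripper": 100,"delta_pos": [2.0,0,0],"dr": [0,0,0]},
    {"gripper": 100,"delta_pos": [1.6,0,0],"dr": [0,0,0]},
    {"gripper": 100,"delta_pos": [1.2,0,0],"dr": [0,0,0]},
    {"gripper": 60,"delta_pos": [0.6,0,0],"dr": [0,0,0]},
  ],
)

```text
t: 16.33
ee_pos: [446.2, -119.8, 30.8]
orientation: [1.21, 1.21, -1.211]
ft_force: [-0.3, -0.8, -0.1]
width: 83.9
```

apply_moves(
  increments=[
    {"gripper": 25,"delta_pos": [0,0,0],"dr": [0,0,0]},
    {"gripper": 25,"delta_pos": [0,0,0],"dr": [0,0,0]},
    {"gripper": 25,"delta_pos": [0,0,0],"dr": [0,0,0]},
    {"gripper": 25,"delta_pos": [0,0,0],"dr": [0,0,0]},
    {"gripper": 25,"delta_pos": [0,0,0],"dr": [0,0,0]},
  ],
)

```text
t: 16.75
ee_pos: [447.1, -120.3, 32.4]
orientation: [1.211, 1.207, -1.21]
ft_force: [-0.3, -1.2, -0.2]
width: 51.5
```

apply_moves(
  increments=[
    {"gripper": 20,"delta_pos": [0,0,0],"dr": [0,0,0]},
    {"gripper": 20,"delta_pos": [0,0,0],"dr": [0,0,0]},
    {"gripper": 20,"delta_pos": [0,0,0],"dr": [0,0,0]},
    {"gripper": 20,"delta_pos": [0,0,0],"dr": [0,0,0]},
    {"gripper": 20,"delta_pos": [0,0,0],"dr": [0,0,0]},
  ],
)

```text
t: 17.17
ee_pos: [446.4, -120.1, 32.0]
orientation: [1.211, 1.209, -1.211]
ft_force: [-2.3, -0.1, 5.6]
width: 35.6
```

Gripped. Lifting to about 170, then on to the pot.

apply_moves(
  increments=[
    {"gripper": 20,"delta_pos": [-1,0,0],"dr": [0,0,0]},
    {"gripper": 20,"delta_pos": [-2.5,0,0],"dr": [0,0,0]},
    {"gripper": 20,"delta_pos": [-3.5,0,0],"dr": [0,0,0]},
    {"gripper": 20,"delta_pos": [-3.5,0,0],"dr": [0,0,0]},
    {"gripper": 20,"delta_pos": [-2.5,0,0],"dr": [0,0,0]},
  ],
)

```text
t: 17.58
ee_pos: [446.8, -120.2, 164.3]
orientation: [1.211, 1.207, -1.21]
ft_force: [0.1, 0.5, -3.3]
width: 35.8
```

```bash
python3 plan.py 617 -4 165 0
```

```text
t 17.58 pos [ 446.8 -120.2  164.3] jaw -0.1 toolx [ 0.001 -0.    -1.   ] F [ 0.1  0.5 -3.3] w 35.8 q [-0.29  0.29  2.03  0.    0.82 -0.29]
tool delta cm (before turn) [ -0.05  17.   -11.65] turn x rad -0.002  / in turned axes [ -0.05  17.02 -11.62]
```

apply_moves(
  increments=[
    {"gripper": 20,"delta_pos": [0,1.2,-0.8],"dr": [0,0,0]},
    {"gripper": 20,"delta_pos": [0,2.0,-1.4],"dr": [0,0,0]},
    {"gripper": 20,"delta_pos": [0,2.4,-1.65],"dr": [0,0,0]},
    {"gripper": 20,"delta_pos": [0,2.4,-1.65],"dr": [0,0,0]},
    {"gripper": 20,"delta_pos": [0,2.4,-1.65],"dr": [0,0,0]},
  ],
)

```text
t: 18.0
ee_pos: [551.4, -47.5, 160.8]
orientation: [1.211, 1.209, -1.212]
ft_force: [0.5, 0.3, -3.4]
width: 35.4
```

apply_moves(
  increments=[
    {"gripper": 20,"delta_pos": [0,2.4,-1.65],"dr": [0,0,0]},
    {"gripper": 20,"delta_pos": [0,2.0,-1.35],"dr": [0,0,0]},
    {"gripper": 20,"delta_pos": [0,1.4,-1.0],"dr": [0,0,0]},
    {"gripper": 20,"delta_pos": [0,0.8,-0.5],"dr": [0,0,0]},
    {"gripper": 20,"delta_pos": [0,0,0],"dr": [0,0,0]},
  ],
)

```text
t: 18.42
ee_pos: [617.8, -2.6, 160.5]
orientation: [1.21, 1.209, -1.21]
ft_force: [0.5, 0.1, -2.9]
width: 35.9
```

apply_moves(
  increments=[
    {"gripper": 20,"delta_pos": [0.5,0,0],"dr": [0,0,0]},
    {"gripper": 20,"delta_pos": [1.0,0,0],"dr": [0,0,0]},
    {"gripper": 20,"delta_pos": [1.0,0,0],"dr": [0,0,0]},
    {"gripper": 20,"delta_pos": [0.5,0,0],"dr": [0,0,0]},
    {"gripper": 20,"delta_pos": [0,0,0],"dr": [0,0,0]},
  ],
)

```text
t: 18.83
ee_pos: [615.0, -4.5, 129.6]
orientation: [1.21, 1.211, -1.214]
ft_force: [-0.6, -0.4, -3.5]
width: 35.2
```

```bash
python3 plan.py 617 -4 47 0; python3 - <<'E'
from h import *
d=cam('side'); w=cloud(d); save(d,'side4.png',(180,140,400,290),3.5)
for lo,hi in((50,72),(50,60),(10,25)): print('in pot',blob(w,lo,hi,(617,87),35))
E
```

```text
t 18.83 pos [615.   -4.5 129.6] jaw -0.2 toolx [-0.004  0.    -1.   ] F [-0.6 -0.4 -3.5] w 35.2 q [-0.03  0.54  1.71 -0.    0.89 -0.02]
tool delta cm (before turn) [ 8.26  0.24 -0.05] turn x rad -0.003  / in turned axes [ 8.26  0.24 -0.05]
in pot (28, array([618.1,  80.9,  15.3]), array([617.3,  79.3,  61.1]), np.float64(64.6))
in pot (5, array([620.3,  79.5,  13.3]), array([617.3,  77.7,  59.3]), np.float64(59.8))
in pot None
```

View pics/side4.png

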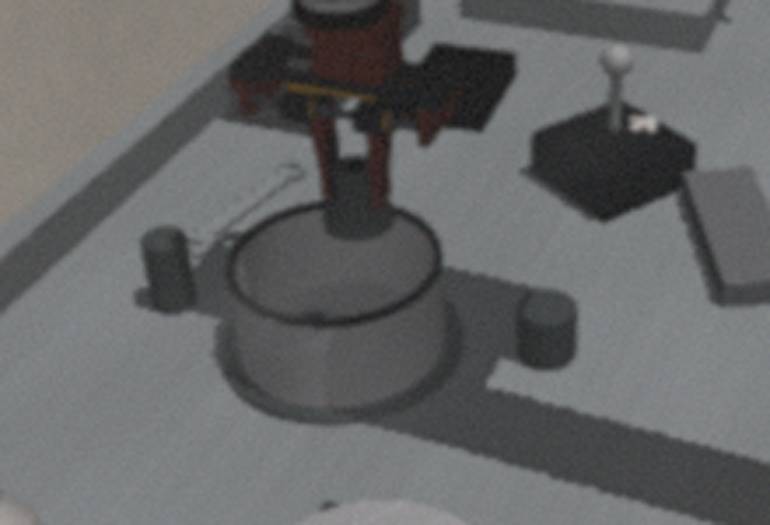

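Collar 0 is just visible inside the pot, hub top at about (318,318) and standing. Collar 1 is held over the far side, at (360,205). Lowering it.

apply_moves(
  increments=[
    {"gripper": 20,"delta_pos": [1.5,0,0],"dr": [0,0,0]},
    {"gripper": 20,"delta_pos": [2.0,0,0],"dr": [0,0,0]},
    {"gripper": 20,"delta_pos": [2.0,0,0],"dr": [0,0,0]},
    {"gripper": 20,"delta_pos": [1.8,0,0],"dr": [0,0,0]},
    {"gripper": 20,"delta_pos": [0.9,0,0],"dr": [0,0,0]},
  ],
)

```text
t: 19.3
ee_pos: [615.8, -4.2, 47.9]
orientation: [1.21, 1.21, -1.212]
ft_force: [-0.5, 0.3, -3.2]
width: 35.4
```

apply_moves(
  increments=[
    {"gripper": 20,"delta_pos": [0.2,0,0],"dr": [0,0,0]},
    {"gripper": 20,"delta_pos": [0.1,0,0],"dr": [0,0,0]},
    {"gripper": 20,"delta_pos": [0,0,0],"dr": [0,0,0]},
    {"gripper": 20,"delta_pos": [0,0,0],"dr": [0,0,0]},
    {"gripper": 20,"delta_pos": [0,0,0],"dr": [0,0,0]},
  ],
)

```text
t: 19.72
ee_pos: [617.6, -4.0, 47.8]
orientation: [1.212, 1.207, -1.209]
ft_force: [0.5, -1.7, -3.0]
width: 35.7
```

Same approach as before, with contact expected at about 37.

apply_moves(
  increments=[
    {"gripper": 20,"delta_pos": [0.3,0,0],"dr": [0,0,0]},
    {"gripper": 20,"delta_pos": [0.3,0,0],"dr": [0,0,0]},
    {"gripper": 20,"delta_pos": [0.2,0,0],"dr": [0,0,0]},
    {"gripper": 20,"delta_pos": [0.1,0,0],"dr": [0,0,0]},
    {"gripper": 20,"delta_pos": [0.1,0,0],"dr": [0,0,0]},
  ],
)

```text
t: 20.13
ee_pos: [616.6, -4.0, 36.9]
orientation: [1.21, 1.209, -1.211]
ft_force: [-5.2, 0.0, 13.6]
width: 35.6
```

apply_moves(
  increments=[
    {"gripper": 20,"delta_pos": [0.05,0,0],"dr": [0,0,0]},
    {"gripper": 20,"delta_pos": [0.05,0,0],"dr": [0,0,0]},
    {"gripper": 20,"delta_pos": [0.05,0,0],"dr": [0,0,0]},
    {"gripper": 20,"delta_pos": [0,0,0],"dr": [0,0,0]},
    {"gripper": 20,"delta_pos": [0,0,0],"dr": [0,0,0]},
  ],
)

```text
t: 20.55
ee_pos: [616.6, -4.0, 36.9]
orientation: [1.21, 1.209, -1.211]
ft_force: [-6.7, 0.4, 15.3]
width: 35.2
```

apply_moves(
  increments=[
    {"gripper": 60,"delta_pos": [0,0,0],"dr": [0,0,0]},
    {"gripper": 60,"delta_pos": [0,0,0],"dr": [0,0,0]},
    {"gripper": 60,"delta_pos": [0,0,0],"dr": [0,0,0]},
    {"gripper": 60,"delta_pos": [0,0,0],"dr": [0,0,0]},
    {"gripper": 60,"delta_pos": [-0.5,0,0],"dr": [0,0,0]},
  ],
)

```text
t: 20.97
ee_pos: [616.2, -4.0, 39.4]
orientation: [1.21, 1.209, -1.212]
ft_force: [0.1, -0.2, -0.3]
width: 52.7
```

apply_moves(
  increments=[
    {"gripper": 60,"delta_pos": [-2,0,0],"dr": [0,0,0]},
    {"gripper": 60,"delta_pos": [-2.5,0,0],"dr": [0,0,0]},
    {"gripper": 60,"delta_pos": [-2.5,0,0],"dr": [0,0,0]},
    {"gripper": 60,"delta_pos": [-3,0,0],"dr": [0,0,0]},
    {"gripper": 100,"delta_pos": [-3,0,0],"dr": [0,0,0]},
  ],
)

```text
t: 21.38
ee_pos: [616.4, -4.0, 171.3]
orientation: [1.21, 1.209, -1.211]
ft_force: [0.7, -0.6, 0.9]
width: 56.1
```

```bash
python3 plan.py 467 302 170 0
```

```text
t 21.38 pos [616.4  -4.  171.3] jaw -0.1 toolx [-0.001  0.    -1.   ] F [ 0.7 -0.6  0.9] w 56.1 q [-0.03  0.48  1.69 -0.    0.97 -0.02]
tool delta cm (before turn) [  0.15 -15.   -30.57] turn x rad -0.002  / in turned axes [  0.15 -14.94 -30.6 ]
```

apply_moves(
  increments=[
    {"gripper": 100,"delta_pos": [0,-0.9,-1.84],"dr": [0,0,0]},
    {"gripper": 100,"delta_pos": [0,-1.35,-2.75],"dr": [0,0,0]},
    {"gripper": 100,"delta_pos": [0,-1.65,-3.37],"dr": [0,0,0]},
    {"gripper": 100,"delta_pos": [0,-1.72,-3.52],"dr": [0,0,0]},
    {"gripper": 100,"delta_pos": [0,-1.72,-3.52],"dr": [0,0,0]},
  ],
)

```text
t: 21.8
ee_pos: [543.0, 147.2, 170.6]
orientation: [1.212, 1.207, -1.211]
ft_force: [0.3, -0.0, -0.1]
width: 86.7
```

apply_moves(
  increments=[
    {"gripper": 100,"delta_pos": [0,-1.72,-3.52],"dr": [0,0,0]},
    {"gripper": 100,"delta_pos": [0,-1.72,-3.52],"dr": [0,0,0]},
    {"gripper": 100,"delta_pos": [0,-1.65,-3.37],"dr": [0,0,0]},
    {"gripper": 100,"delta_pos": [0,-1.35,-2.75],"dr": [0,0,0]},
    {"gripper": 100,"delta_pos": [0,-1.2,-2.44],"dr": [0,0,0]},
  ],
)

```text
t: 22.22
ee_pos: [466.4, 304.2, 170.5]
orientation: [1.21, 1.209, -1.21]
ft_force: [0.0, -0.2, -0.3]
width: 87.8
```

apply_moves(
  increments=[
    {"gripper": 100,"delta_pos": [0,0,0],"dr": [0,0,0]},
    {"gripper": 100,"delta_pos": [2,0,0],"dr": [0,0,0]},
    {"gripper": 100,"delta_pos": [2,0,0],"dr": [0,0,0]},
    {"gripper": 100,"delta_pos": [1.5,0,0],"dr": [0,0,0]},
    {"gripper": 100,"delta_pos": [0,0,0],"dr": [0,0,0]},
  ],
)

```text
t: 22.63
ee_pos: [466.2, 300.9, 112.7]
orientation: [1.207, 1.209, -1.215]
ft_force: [-0.8, 0.2, -0.4]
width: 87.7
```

```bash
python3 plan.py 467 302.5 37 0; python3 - <<'E'
from h import *
d=cam('top'); w=cloud(d); save(d,'top5.png',(170,80,490,320),2.4)
for c in((617,87),(617,-4)): print('in pot',blob(w,56,66,c,30),blob(w,13,22,c,45))
print('rim',blob(w,86,97,(617,42),105),blob(w,87,97,(617,42),105)); m=(abs(w[...,2]-91)<4)&(abs(np.hypot(w[...,0]-617,w[...,1]-42)-86)<12); p=w[m][:,:2]; 
A=np.c_[2*p,np.ones(len(p))]; s=np.linalg.lstsq(A,(p**2).sum(1),rcond=None)[0]; print('rim fit',s[:2],np.sqrt(s[2]+s[0]**2+s[1]**2),len(p))
E
```

```text
t 22.63 pos [466.2 300.9 112.7] jaw -0.1 toolx [-0.004 -0.003 -1.   ] F [-0.8  0.2 -0.4] w 87.7 q [ 0.55  0.49  1.86 -0.    0.8   0.55]
tool delta cm (before turn) [ 7.57  0.11 -0.18] turn x rad -0.002  / in turned axes [ 7.57  0.11 -0.18]
in pot (117, array([616.4,  87.1,  17.6]), array([616.5,  87. ,  60.7]), np.float64(65.8)) (147, array([620.8,  92.6,  35.9]), array([609.9,  86.2,  17.6]), np.float64(21.9))
in pot (112, array([617.4,  -3.4,  17.9]), array([616.5,  -3.4,  60.9]), np.float64(65.8)) (155, array([620.2,  -9.3,  36.3]), array([610.8,  -4.5,  17.5]), np.float64(22.0))
rim (422, array([616.9,  40.8,  88.4]), array([617.3,  41.7,  91.2]), np.float64(96.8)) (413, array([616.9,  40.8,  88.3]), array([616.7,  41.7,  91.3]), np.float64(96.8))
rim fit [616.55414994  40.45394823] 85.03620070836037 406
```

View pics/top5.png

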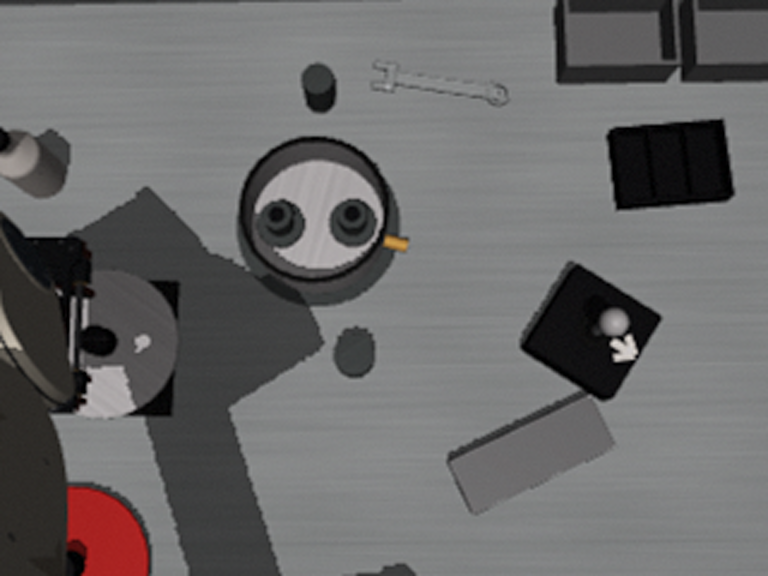

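Both collars stand side by side in the pot at (280,222) and (352,220), with no others on the bench. Fetching the lid.

apply_moves(
  increments=[
    {"gripper": 100,"delta_pos": [1.8,0,-0.1],"dr": [0,0,0]},
    {"gripper": 100,"delta_pos": [2.0,0,0],"dr": [0,0,0]},
    {"gripper": 100,"delta_pos": [1.9,0,0],"dr": [0,0,0]},
    {"gripper": 100,"delta_pos": [1.2,0,0],"dr": [0,0,0]},
    {"gripper": 60,"delta_pos": [0.5,0,0],"dr": [0,0,0]},
  ],
)

```text
t: 23.1
ee_pos: [467.6, 302.9, 40.5]
orientation: [1.21, 1.208, -1.212]
ft_force: [-0.8, -0.7, -0.4]
width: 84.0
```

apply_moves(
  increments=[
    {"gripper": 60,"delta_pos": [0,0,0],"dr": [0,0,0]},
    {"gripper": 60,"delta_pos": [0,0,0],"dr": [0,0,0]},
    {"gripper": 60,"delta_pos": [0,0,0],"dr": [0,0,0]},
    {"gripper": 60,"delta_pos": [0,0,0],"dr": [0,0,0]},
    {"gripper": 60,"delta_pos": [0,0,0],"dr": [0,0,0]},
  ],
)

```text
t: 23.52
ee_pos: [468.1, 303.6, 42.0]
orientation: [1.212, 1.208, -1.209]
ft_force: [0.0, 0.5, -0.2]
width: 53.6
```

apply_moves(
  increments=[
    {"gripper": 60,"delta_pos": [0.3,-0.05,0.05],"dr": [0,0,0]},
    {"gripper": 40,"delta_pos": [0.1,0,0],"dr": [0,0,0]},
    {"gripper": 20,"delta_pos": [0,0,0],"dr": [0,0,0]},
    {"gripper": 20,"delta_pos": [0,0,0],"dr": [0,0,0]},
    {"gripper": 20,"delta_pos": [0,0,0],"dr": [0,0,0]},
  ],
)

```text
t: 23.93
ee_pos: [467.1, 302.8, 37.1]
orientation: [1.211, 1.208, -1.211]
ft_force: [0.5, 0.0, -0.9]
width: 35.4
```

apply_moves(
  increments=[
    {"gripper": 20,"delta_pos": [0,0,0],"dr": [0,0,0]},
    {"gripper": 20,"delta_pos": [0,0,0],"dr": [0,0,0]},
    {"gripper": 20,"delta_pos": [0,0,0],"dr": [0,0,0]},
    {"gripper": 20,"delta_pos": [0,0,0],"dr": [0,0,0]},
    {"gripper": 20,"delta_pos": [0,0,0],"dr": [0,0,0]},
  ],
)

```text
t: 24.35
ee_pos: [467.1, 302.8, 37.1]
orientation: [1.211, 1.208, -1.211]
ft_force: [0.5, -0.0, -2.0]
width: 35.3
```

apply_moves(
  increments=[
    {"gripper": 20,"delta_pos": [-0.5,0,0],"dr": [0,0,0]},
    {"gripper": 20,"delta_pos": [-1.5,0,0],"dr": [0,0,0]},
    {"gripper": 20,"delta_pos": [-2.5,0,0],"dr": [0,0,0]},
    {"gripper": 20,"delta_pos": [-3,0,0],"dr": [0,0,0]},
    {"gripper": 20,"delta_pos": [-3,0,0],"dr": [0,0,0]},
  ],
)

```text
t: 24.77
ee_pos: [466.2, 302.3, 142.9]
orientation: [1.209, 1.209, -1.213]
ft_force: [0.3, -0.6, -3.4]
width: 35.8
```

apply_moves(
  increments=[
    {"gripper": 20,"delta_pos": [-3,0,0],"dr": [0,0,0]},
    {"gripper": 20,"delta_pos": [-2,0,0],"dr": [0,0,0]},
    {"gripper": 20,"delta_pos": [-1,0,0],"dr": [0,0,0]},
    {"gripper": 20,"delta_pos": [0,0,0],"dr": [0,0,0]},
    {"gripper": 20,"delta_pos": [0,0,0],"dr": [0,0,0]},
  ],
)

```text
t: 25.18
ee_pos: [466.7, 302.6, 201.8]
orientation: [1.21, 1.208, -1.211]
ft_force: [-0.7, 0.6, -3.2]
width: 35.7
```

```bash
python3 plan.py 617 41 200 0
```

```text
t 25.18 pos [466.7 302.6 201.8] jaw -0.1 toolx [-0. -0. -1.] F [-0.7  0.6 -3.2] w 35.7 q [0.55 0.36 1.81 0.   0.98 0.56]
tool delta cm (before turn) [ 0.18 15.08 26.13] turn x rad -0.002  / in turned axes [ 0.18 15.03 26.16]
```

apply_moves(
  increments=[
    {"gripper": 20,"delta_pos": [0,0.9,1.57],"dr": [0,0,0]},
    {"gripper": 20,"delta_pos": [0,1.35,2.35],"dr": [0,0,0]},
    {"gripper": 20,"delta_pos": [0,1.65,2.87],"dr": [0,0,0]},
    {"gripper": 20,"delta_pos": [0,1.73,3.0],"dr": [0,0,0]},
    {"gripper": 20,"delta_pos": [0,1.73,3.0],"dr": [0,0,0]},
  ],
)

```text
t: 25.6
ee_pos: [539.5, 173.3, 199.7]
orientation: [1.207, 1.211, -1.214]
ft_force: [0.9, -0.0, -3.1]
width: 35.6
```

apply_moves(
  increments=[
    {"gripper": 20,"delta_pos": [0,1.73,3.0],"dr": [0,0,0]},
    {"gripper": 20,"delta_pos": [0,1.73,3.0],"dr": [0,0,0]},
    {"gripper": 20,"delta_pos": [0,1.65,2.87],"dr": [0,0,0]},
    {"gripper": 20,"delta_pos": [0,1.35,2.35],"dr": [0,0,0]},
    {"gripper": 20,"delta_pos": [0,1.24,2.13],"dr": [0,0,0]},
  ],
)

```text
t: 26.02
ee_pos: [616.5, 39.1, 199.4]
orientation: [1.209, 1.211, -1.215]
ft_force: [1.1, 0.5, -3.4]
width: 35.6
```

apply_moves(
  increments=[
    {"gripper": 20,"delta_pos": [0,0,0],"dr": [0,0,0]},
    {"gripper": 20,"delta_pos": [1.5,0,0],"dr": [0,0,0]},
    {"gripper": 20,"delta_pos": [2,0,0],"dr": [0,0,0]},
    {"gripper": 20,"delta_pos": [2,0,0],"dr": [0,0,0]},
    {"gripper": 20,"delta_pos": [1,0,0],"dr": [0,0,0]},
  ],
)

```text
t: 26.43
ee_pos: [614.3, 41.3, 132.7]
orientation: [1.207, 1.213, -1.216]
ft_force: [-0.5, -0.6, -3.4]
width: 35.5
```

apply_moves(
  increments=[
    {"gripper": 20,"delta_pos": [0,0,0],"dr": [0,0,0]},
    {"gripper": 20,"delta_pos": [0,0,0],"dr": [0,0,0]},
    {"gripper": 20,"delta_pos": [0,0,0],"dr": [0,0,0]},
    {"gripper": 20,"delta_pos": [0,0,0],"dr": [0,0,0]},
    {"gripper": 20,"delta_pos": [0,0,0],"dr": [0,0,0]},
  ],
)

```text
t: 26.85
ee_pos: [617.9, 41.3, 138.3]
orientation: [1.212, 1.207, -1.209]
ft_force: [0.0, 0.7, -3.7]
width: 35.8
```

```bash
python3 plan.py 617 41 115 0;  python3 - <<'E'
from h import *
d=cam('side'); w=cloud(d); save(d,'side6.png',(190,160,370,290),4)
for a,b in((105,124),(115,130)): print('lid',blob(w,a,b,(617,41),105))
p=w[(w[...,2]>105)&(w[...,2]<130)&(np.hypot(w[...,0]-617,w[...,1]-41)<100)]; p=p[np.hypot(p[:,0]-617,p[:,1]-41)>45]
c=np.linalg.lstsq(np.c_[p[:,:2]-[617,41],np.ones(len(p))],p[:,2],rcond=None)[0]; print('plane',c.round(4))
E
```

```text
t 26.85 pos [617.9  41.3 138.3] jaw -0.1 toolx [ 0.002  0.    -1.   ] F [ 0.   0.7 -3.7] w 35.8 q [ 0.05  0.53  1.7  -0.    0.91  0.05]
tool delta cm (before turn) [ 2.33 -0.09  0.03] turn x rad -0.002  / in turned axes [ 2.33 -0.09  0.03]
lid (984, array([617.1,  41.4,  92.5]), array([604.5,  61.4, 122.5]), np.float64(124.0))
lid (1605, array([616.9,  42. ,  93.1]), array([609. ,  60. , 123.5]), np.float64(130.0))
plane [ 7.000000e-03 -7.400000e-03  1.235716e+02]
```

View pics/side6.png

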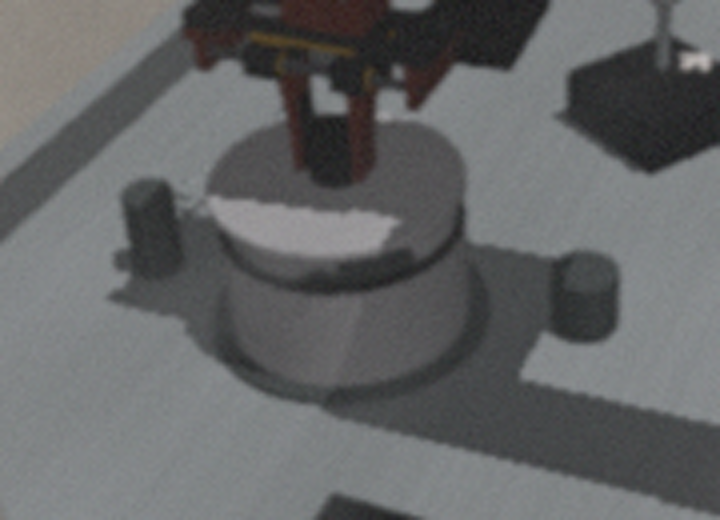

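The lid hangs level above the seal, centred on the pot at (335,200). Lowering slowly.

apply_moves(
  increments=[
    {"gripper": 20,"delta_pos": [0.4,-0.05,0],"dr": [0,0,0]},
    {"gripper": 20,"delta_pos": [0.5,0,0],"dr": [0,0,0]},
    {"gripper": 20,"delta_pos": [0.5,0,0],"dr": [0,0,0]},
    {"gripper": 20,"delta_pos": [0.4,0,0],"dr": [0,0,0]},
    {"gripper": 20,"delta_pos": [0.2,0,0],"dr": [0,0,0]},
  ],
)

```text
t: 27.32
ee_pos: [616.1, 41.1, 116.1]
orientation: [1.21, 1.209, -1.212]
ft_force: [-0.0, 0.3, -3.7]
width: 35.5
```

apply_moves(
  increments=[
    {"gripper": 20,"delta_pos": [0.1,0,0],"dr": [0,0,0]},
    {"gripper": 20,"delta_pos": [0.1,0,0],"dr": [0,0,0]},
    {"gripper": 20,"delta_pos": [0.1,0,0],"dr": [0,0,0]},
    {"gripper": 20,"delta_pos": [0,0,0],"dr": [0,0,0]},
    {"gripper": 20,"delta_pos": [0,0,0],"dr": [0,0,0]},
  ],
)

```text
t: 27.73
ee_pos: [616.8, 41.1, 114.5]
orientation: [1.211, 1.208, -1.21]
ft_force: [-1.4, -0.5, 0.0]
width: 35.3
```

apply_moves(
  increments=[
    {"gripper": 20,"delta_pos": [0.1,0,0],"dr": [0,0,0]},
    {"gripper": 20,"delta_pos": [0.1,0,0],"dr": [0,0,0]},
    {"gripper": 20,"delta_pos": [0.1,0,0],"dr": [0,0,0]},
    {"gripper": 20,"delta_pos": [0.1,0,0],"dr": [0,0,0]},
    {"gripper": 20,"delta_pos": [0,0,0],"dr": [0,0,0]},
  ],
)

```text
t: 28.15
ee_pos: [616.8, 41.1, 110.9]
orientation: [1.211, 1.208, -1.21]
ft_force: [-2.3, -0.3, 5.0]
width: 35.5
```

apply_moves(
  increments=[
    {"gripper": 20,"delta_pos": [0.1,0,0],"dr": [0,0,0]},
    {"gripper": 20,"delta_pos": [0.1,0,0],"dr": [0,0,0]},
    {"gripper": 20,"delta_pos": [0.1,0,0],"dr": [0,0,0]},
    {"gripper": 20,"delta_pos": [0,0,0],"dr": [0,0,0]},
    {"gripper": 20,"delta_pos": [0,0,0],"dr": [0,0,0]},
  ],
)

```text
t: 28.57
ee_pos: [616.8, 41.1, 108.5]
orientation: [1.211, 1.208, -1.21]
ft_force: [-4.1, -0.3, 9.7]
width: 35.3
```

apply_moves(
  increments=[
    {"gripper": 20,"delta_pos": [0.1,0,0],"dr": [0,0,0]},
    {"gripper": 20,"delta_pos": [0.1,0,0],"dr": [0,0,0]},
    {"gripper": 20,"delta_pos": [0.1,0,0],"dr": [0,0,0]},
    {"gripper": 20,"delta_pos": [0,0,0],"dr": [0,0,0]},
    {"gripper": 20,"delta_pos": [0,0,0],"dr": [0,0,0]},
  ],
)

```text
t: 28.98
ee_pos: [616.9, 41.1, 108.3]
orientation: [1.211, 1.208, -1.21]
ft_force: [-13.3, -0.9, 33.4]
width: 35.7
```

apply_moves(
  increments=[
    {"gripper": 20,"delta_pos": [0.1,0,0],"dr": [0,0,0]},
    {"gripper": 20,"delta_pos": [0.1,0,0],"dr": [0,0,0]},
    {"gripper": 20,"delta_pos": [0.0,0,0],"dr": [0,0,0]},
    {"gripper": 20,"delta_pos": [0,0,0],"dr": [0,0,0]},
    {"gripper": 20,"delta_pos": [0,0,0],"dr": [0,0,0]},
  ],
)

```text
t: 29.4
ee_pos: [616.9, 41.2, 107.0]
orientation: [1.211, 1.208, -1.21]
ft_force: [-15.7, 0.6, 39.1]
width: 35.9
```

The lid bottomed out at 108.3 with 33 N on it. Easing off, releasing and checking.

apply_moves(
  increments=[
    {"gripper": 20,"delta_pos": [-0.2,0,0],"dr": [0,0,0]},
    {"gripper": 20,"delta_pos": [-0.2,0,0],"dr": [0,0,0]},
    {"gripper": 60,"delta_pos": [0,0,0],"dr": [0,0,0]},
    {"gripper": 60,"delta_pos": [0,0,0],"dr": [0,0,0]},
    {"gripper": 60,"delta_pos": [0,0,0],"dr": [0,0,0]},
  ],
)

```text
t: 29.82
ee_pos: [617.0, 41.1, 105.9]
orientation: [1.211, 1.208, -1.21]
ft_force: [-0.1, -0.2, -0.5]
width: 51.1
```

apply_moves(
  increments=[
    {"gripper": 70,"delta_pos": [0,0,0],"dr": [0,0,0]},
    {"gripper": 70,"delta_pos": [-1.5,0,0],"dr": [0,0,0]},
    {"gripper": 70,"delta_pos": [-3,0,0],"dr": [0,0,0]},
    {"gripper": 70,"delta_pos": [-3,0,0],"dr": [0,0,0]},
    {"gripper": 70,"delta_pos": [-2,0,0],"dr": [0,0,0]},
  ],
)

```text
t: 30.23
ee_pos: [617.6, 41.2, 203.3]
orientation: [1.212, 1.207, -1.209]
ft_force: [0.8, -0.4, 1.0]
width: 61.3
```

```bash
python3 plan.py 472.5 -290 210 -33.7;  python3 - <<'E'
from h import *
d=cam('side'); w=cloud(d); np.savez('side7.npz',**d)
p=w[(w[...,2]>85)&(w[...,2]<106)&(np.hypot(w[...,0]-617,w[...,1]-41)<85)]; p=p[np.hypot(p[:,0]-617,p[:,1]-41)>30]
c=np.linalg.lstsq(np.c_[p[:,:2]-[617,41],np.ones(len(p))],p[:,2],rcond=None)[0]; print('plane',c.round(4),len(p),blob(w,85,100,(617,41),110))
S=dict(np.load('side0.npz')); w=cloud(S); p=w[(w[...,2]>85)&(w[...,2]<110)&(np.hypot(w[...,0]-617,w[...,1]-41)<85)]; p=p[np.hypot(p[:,0]-617,p[:,1]-41)>30]
print('at start',np.linalg.lstsq(np.c_[p[:,:2]-[617,41],np.ones(len(p))],p[:,2],rcond=None)[0].round(4))
E
```

```text
t 30.23 pos [617.6  41.2 203.3] jaw -0.1 toolx [ 0.002  0.    -1.   ] F [ 0.8 -0.4  1. ] w 61.3 q [0.05 0.44 1.67 0.   1.03 0.05]
tool delta cm (before turn) [ -0.7  -14.44  33.15] turn x rad 0.586  / in turned axes [-0.7   6.31 35.6 ]
plane [ 1.00000e-04 -3.00000e-04  9.39872e+01] 1283 (1753, array([616.4,  40.4,  94.2]), array([610.7,  54.2,  93.7]), np.float64(100.0))
at start [ 4.000000e-04 -1.100000e-03  1.000089e+02]
```

The lid is level and 6.0 mm lower than at the start, so the seal has given. Now the joystick, with the jaws across the arrow at −33.7°.

apply_moves(
  increments=[
    {"gripper": 70,"delta_pos": [-0.2,-0.87,1.99],"dr": [0,0,0]},
    {"gripper": 70,"delta_pos": [-0.3,-1.37,3.15],"dr": [0,0,0]},
    {"gripper": 70,"delta_pos": [-0.2,-1.59,3.65],"dr": [0,0,0]},
    {"gripper": 70,"delta_pos": [0,-1.59,3.65],"dr": [0,0,0]},
    {"gripper": 70,"delta_pos": [0,-1.59,3.65],"dr": [0,0,0]},
  ],
)

```text
t: 30.7
ee_pos: [545.4, -120.8, 207.8]
orientation: [1.21, 1.209, -1.21]
ft_force: [1.0, -0.5, 0.0]
width: 61.6
```

apply_moves(
  increments=[
    {"gripper": 70,"delta_pos": [0,-1.59,3.65],"dr": [0,0,0]},
    {"gripper": 70,"delta_pos": [0,-1.59,3.65],"dr": [0,0,0]},
    {"gripper": 70,"delta_pos": [0,-1.59,3.65],"dr": [0,0,0]},
    {"gripper": 70,"delta_pos": [0,-1.37,3.15],"dr": [0,0,0]},
    {"gripper": 70,"delta_pos": [0,-1.3,2.98],"dr": [0,0,0]},
  ],
)

```text
t: 31.12
ee_pos: [470.4, -292.1, 207.7]
orientation: [1.211, 1.208, -1.211]
ft_force: [-0.0, 0.8, -0.5]
width: 61.5
```

apply_moves(
  increments=[
    {"gripper": 70,"delta_pos": [0,0,0],"dr": [0.117,0,0]},
    {"gripper": 70,"delta_pos": [0,0,0],"dr": [0.117,0,0]},
    {"gripper": 70,"delta_pos": [0,0,0],"dr": [0.117,0,0]},
    {"gripper": 70,"delta_pos": [0,0,0],"dr": [0.117,0,0]},
    {"gripper": 70,"delta_pos": [0,0,0],"dr": [0.117,0,0]},
  ],
)

```text
t: 31.53
ee_pos: [471.3, -290.4, 207.5]
orientation: [1.631, 0.868, -1.632]
ft_force: [-0.1, 0.4, -0.5]
width: 61.0
```

apply_moves(
  increments=[
    {"gripper": 70,"delta_pos": [0,0,0],"dr": [0,0,0]},
    {"gripper": 70,"delta_pos": [0,0,0],"dr": [0,0,0]},
    {"gripper": 70,"delta_pos": [0,0,0],"dr": [0,0,0]},
    {"gripper": 70,"delta_pos": [0,0,0],"dr": [0,0,0]},
    {"gripper": 70,"delta_pos": [0,0,0],"dr": [0,0,0]},
  ],
)

```text
t: 31.95
ee_pos: [471.5, -290.2, 208.1]
orientation: [1.626, 0.873, -1.626]
ft_force: [-0.1, 0.8, -0.1]
width: 61.7
```

```bash
python3 plan.py 472.5 -290 124 -33.7; python3 - <<'E'
from h import *
for n in('side','top'):
    d=cam(n);w=cloud(d); print(n,'ball',blob(w,118,155,(472,-290),25)); p=w[(w[...,2]>120)&(w[...,2]<152)&(np.hypot(w[...,0]-472,w[...,1]+290)<20)]
    if len(p)>10:
        s=np.linalg.lstsq(np.c_[2*p,np.ones(len(p))],(p**2).sum(1),rcond=None)[0]; print('sphere',s[:3].round(1),np.sqrt(s[3]+s[:3]@s[:3]).round(1))
E
```

```text
t 31.95 pos [ 471.5 -290.2  208.1] jaw -33.5 toolx [-0.  0. -1.] F [-0.1  0.8 -0.1] w 61.7 q [-0.57  0.35  1.81 -0.    0.99  0.01]
tool delta cm (before turn) [ 8.41  0.07 -0.07] turn x rad 0.003  / in turned axes [ 8.41  0.07 -0.07]
side ball (73, array([ 471.1, -287.4,   15.5]), array([ 470.1, -283.1,  140. ]), np.float64(152.1))
sphere [ 471.4 -289.2  137. ] 14.3
top ball (13, array([ 479.9, -282.6,    8.7]), array([ 482.1, -281.6,  141. ]), np.float64(147.9))
sphere [ 474.7 -288.6  138.7] 12.8
```

apply_moves(
  increments=[
    {"gripper": 70,"delta_pos": [1.2,0.05,-0.05],"dr": [0,0,0]},
    {"gripper": 70,"delta_pos": [2,0,0],"dr": [0,0,0]},
    {"gripper": 70,"delta_pos": [2.2,0,0],"dr": [0,0,0]},
    {"gripper": 70,"delta_pos": [1.8,0,0],"dr": [0,0,0]},
    {"gripper": 70,"delta_pos": [1.1,0,0],"dr": [0,0,0]},
  ],
)

```text
t: 32.47
ee_pos: [471.1, -289.4, 122.6]
orientation: [1.626, 0.875, -1.629]
ft_force: [0.0, 0.8, -0.9]
width: 61.5
```

apply_moves(
  increments=[
    {"gripper": 60,"delta_pos": [0,0,0],"dr": [0,0,0]},
    {"gripper": 60,"delta_pos": [0,0,0],"dr": [0,0,0]},
    {"gripper": 50,"delta_pos": [0,0,0],"dr": [0,0,0]},
    {"gripper": 50,"delta_pos": [0,0,0],"dr": [0,0,0]},
    {"gripper": 50,"delta_pos": [0,0,0],"dr": [0,0,0]},
  ],
)

```text
t: 32.88
ee_pos: [472.8, -290.5, 126.2]
orientation: [1.627, 0.87, -1.626]
ft_force: [0.5, -0.1, -0.4]
width: 44.0
```

```bash
python3 plan.py 472 -289.5 124 -33.7; python3 - <<'E'
from h import *
d=cam('side'); save(d,'side8.png',(280,110,430,220),5)
E
```

```text
t 32.88 pos [ 472.8 -290.5  126.2] jaw -33.6 toolx [ 0.002 -0.001 -1.   ] F [ 0.5 -0.1 -0.4] w 44.0 q [-0.57  0.47  1.86  0.    0.82  0.01]
tool delta cm (before turn) [ 0.22 -0.13 -0.04] turn x rad 0.001  / in turned axes [ 0.22 -0.13 -0.04]
```

View pics/side8.png

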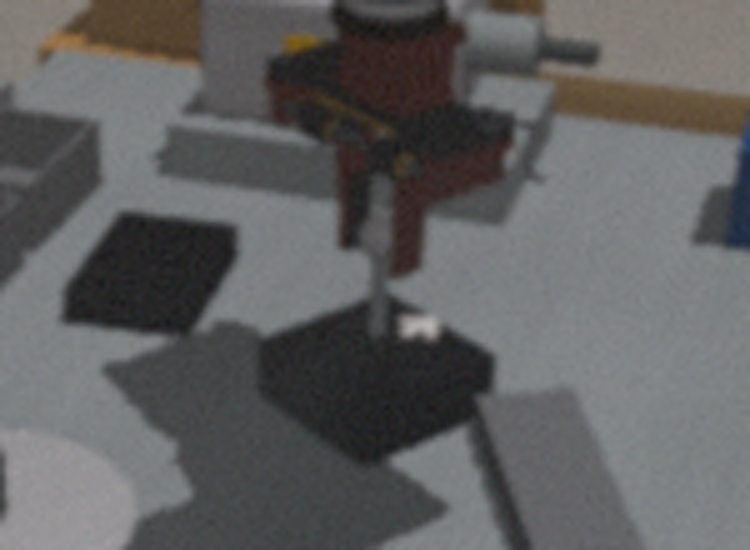

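The ball is between the fingers, at about (375,240). Closing on it, then tilting in an arc towards the arrow, which is tool +z.

apply_moves(
  increments=[
    {"gripper": 25,"delta_pos": [0.2,0,0],"dr": [0,0,0]},
    {"gripper": 25,"delta_pos": [0,0,0],"dr": [0,0,0]},
    {"gripper": 25,"delta_pos": [0,0,0],"dr": [0,0,0]},
    {"gripper": 25,"delta_pos": [0,0,0],"dr": [0,0,0]},
    {"gripper": 25,"delta_pos": [0,0,0],"dr": [0,0,0]},
  ],
)

```text
t: 33.35
ee_pos: [472.3, -290.2, 123.3]
orientation: [1.627, 0.872, -1.627]
ft_force: [0.2, -0.7, 1.0]
width: 30.2
```

apply_moves(
  increments=[
    {"gripper": 25,"delta_pos": [0.05,0,0.93],"dr": [0,0,0]},
    {"gripper": 25,"delta_pos": [0.15,0,0.92],"dr": [0,0,0]},
    {"gripper": 25,"delta_pos": [0.25,0,0.9],"dr": [0,0,0]},
    {"gripper": 25,"delta_pos": [0.35,0,0.87],"dr": [0,0,0]},
    {"gripper": 25,"delta_pos": [0,0,0],"dr": [0,0,0]},
  ],
)

```text
t: 33.77
ee_pos: [451.3, -322.0, 114.9]
orientation: [1.628, 0.87, -1.628]
ft_force: [0.4, -0.8, 4.8]
width: 30.8
```

```bash
python3 plan.py 472 -289.5 124 -33.7; python3 - <<'E'
from h import *
d=cam('side'); save(d,'side9.png',(280,110,430,220),5)
E
```

```text
t 33.77 pos [ 451.3 -322.   114.9] jaw -33.7 toolx [ 0.    -0.001 -1.   ] F [ 0.4 -0.8  4.8] w 30.8 q [-0.64  0.48  1.86 -0.    0.8  -0.05]
tool delta cm (before turn) [-0.91 -0.08 -3.86] turn x rad -0.0  / in turned axes [-0.91 -0.08 -3.86]
```

View pics/side9.png

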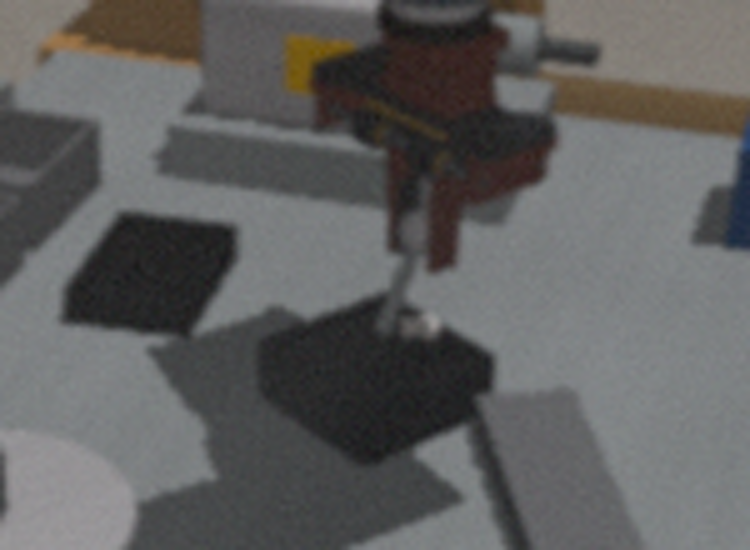

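The stick leans towards the arrow with the ball held, about 38 mm along it. Holding for 2 s, then swinging to the opposite side.

apply_moves(
  increments=[
    {"gripper": 25,"delta_pos": [0,0,0],"dr": [0,0,0]},
    {"gripper": 25,"delta_pos": [0,0,0],"dr": [0,0,0]},
    {"gripper": 25,"delta_pos": [0,0,0],"dr": [0,0,0]},
    {"gripper": 25,"delta_pos": [0,0,0],"dr": [0,0,0]},
    {"gripper": 25,"delta_pos": [0,0,0],"dr": [0,0,0]},
  ],
)

```text
t: 34.23
ee_pos: [452.1, -321.1, 115.5]
orientation: [1.627, 0.871, -1.627]
ft_force: [0.1, 0.2, 6.1]
width: 30.6
```

```bash
python3 plan.py 472.3 -290.2 124 -33.7; python3 - <<'E'
from h import *
d=cam('side');w=cloud(d); im=d['img'].astype(int)
p=w[(w[...,2]>112)&(w[...,2]<148)&(np.hypot(w[...,0]-451,w[...,1]+322)<20)&(im.max(-1)-im.min(-1)<14)&(im.mean(-1)>75)]
print(len(p),p.mean(0) if len(p) else '')
c=np.array([472.3,-290.2]);a=np.array([-.555,-.832]);b=np.array([-.832,.555])
m=(im.max(-1)-im.min(-1)<14)&(im.mean(-1)>60)&(w[...,2]>60)&(w[...,2]<150)&(np.hypot(w[...,0]-462,w[...,1]+306)<45)
q=w[m]
for z in range(65,145,10):
    s=q[(q[:,2]>z-5)&(q[:,2]<=z+5)]
    if len(s): r=s[:,:2]-c; print(z,len(s),'along',np.median(r@a).round(1),'side',np.median(r@b).round(1))
E
```

```text
t 34.23 pos [ 452.1 -321.1  115.5] jaw -33.7 toolx [ 0.    -0.001 -1.   ] F [0.1 0.2 6.1] w 30.6 q [-0.64  0.48  1.86 -0.    0.8  -0.05]
tool delta cm (before turn) [-0.86 -0.03 -3.69] turn x rad 0.001  / in turned axes [-0.86 -0.03 -3.69]
33 [ 453.75094091 -307.95930435  132.76284538]
65 8 along 4.0 side 3.2
75 9 along 8.0 side 4.8
85 10 along 11.4 side 3.7
95 10 along 15.7 side 2.7
105 14 along 21.8 side 1.3
115 21 along 25.1 side 7.5
125 20 along 24.1 side 8.0
135 22 along 23.8 side 5.4
```

The stem's slope gives a tilt of about 0.42–0.44 rad along the arrow. Holding on.

apply_moves(
  increments=[
    {"gripper": 25,"delta_pos": [0,0,0],"dr": [0,0,0]},
    {"gripper": 25,"delta_pos": [0,0,0],"dr": [0,0,0]},
    {"gripper": 25,"delta_pos": [0,0,0],"dr": [0,0,0]},
    {"gripper": 25,"delta_pos": [0,0,0],"dr": [0,0,0]},
    {"gripper": 25,"delta_pos": [0,0,0],"dr": [0,0,0]},
  ],
)

```text
t: 34.7
ee_pos: [452.1, -321.0, 115.4]
orientation: [1.627, 0.871, -1.627]
ft_force: [-0.1, 1.0, 5.5]
width: 30.8
```

apply_moves(
  increments=[
    {"gripper": 25,"delta_pos": [0,0,0],"dr": [0,0,0]},
    {"gripper": 25,"delta_pos": [0,0,0],"dr": [0,0,0]},
    {"gripper": 25,"delta_pos": [0,0,0],"dr": [0,0,0]},
    {"gripper": 25,"delta_pos": [0,0,0],"dr": [0,0,0]},
    {"gripper": 25,"delta_pos": [0,0,0],"dr": [0,0,0]},
  ],
)

```text
t: 35.12
ee_pos: [452.1, -321.0, 115.5]
orientation: [1.627, 0.871, -1.627]
ft_force: [0.0, 0.2, 5.5]
width: 30.9
```

apply_moves(
  increments=[
    {"gripper": 25,"delta_pos": [0,0,0],"dr": [0,0,0]},
    {"gripper": 25,"delta_pos": [0,0,0],"dr": [0,0,0]},
    {"gripper": 25,"delta_pos": [0,0,0],"dr": [0,0,0]},
    {"gripper": 25,"delta_pos": [0,0,0],"dr": [0,0,0]},
    {"gripper": 25,"delta_pos": [0,0,0],"dr": [0,0,0]},
  ],
)

```text
t: 35.53
ee_pos: [452.1, -321.1, 115.5]
orientation: [1.627, 0.871, -1.627]
ft_force: [-0.4, 0.2, 5.5]
width: 31.0
```

apply_moves(
  increments=[
    {"gripper": 25,"delta_pos": [0,0,0],"dr": [0,0,0]},
    {"gripper": 25,"delta_pos": [0,0,0],"dr": [0,0,0]},
    {"gripper": 25,"delta_pos": [0,0,0],"dr": [0,0,0]},
    {"gripper": 25,"delta_pos": [0,0,0],"dr": [0,0,0]},
    {"gripper": 25,"delta_pos": [0,0,0],"dr": [0,0,0]},
  ],
)

```text
t: 35.95
ee_pos: [452.1, -321.0, 115.5]
orientation: [1.627, 0.871, -1.627]
ft_force: [-0.0, 0.0, 5.4]
width: 30.6
```

apply_moves(
  increments=[
    {"gripper": 25,"delta_pos": [-0.35,0,-0.87],"dr": [0,0,0]},
    {"gripper": 25,"delta_pos": [-0.25,0,-0.9],"dr": [0,0,0]},
    {"gripper": 25,"delta_pos": [-0.15,0,-0.92],"dr": [0,0,0]},
    {"gripper": 25,"delta_pos": [-0.05,0,-0.93],"dr": [0,0,0]},
    {"gripper": 25,"delta_pos": [0.05,0,-0.93],"dr": [0,0,0]},
  ],
)

```text
t: 36.37
ee_pos: [477.3, -281.5, 122.3]
orientation: [1.626, 0.873, -1.628]
ft_force: [-1.5, -3.5, -4.6]
width: 30.6
```

apply_moves(
  increments=[
    {"gripper": 25,"delta_pos": [0.15,0,-0.92],"dr": [0,0,0]},
    {"gripper": 25,"delta_pos": [0.25,0,-0.9],"dr": [0,0,0]},
    {"gripper": 25,"delta_pos": [0.35,0,-0.87],"dr": [0,0,0]},
    {"gripper": 25,"delta_pos": [0,0,0],"dr": [0,0,0]},
    {"gripper": 25,"delta_pos": [0,0,0],"dr": [0,0,0]},
  ],
)

```text
t: 36.78
ee_pos: [492.9, -259.5, 115.2]
orientation: [1.627, 0.872, -1.626]
ft_force: [-0.4, -0.9, 4.2]
width: 30.9
```

```bash
python3 plan.py 472.3 -290.2 124 -33.7; python3 - <<'E'
from h import *
d=cam('side');w=cloud(d); im=d['img'].astype(int)
save(d,'side10.png',(280,110,430,220),5)
c=np.array([472.3,-290.2]);a=np.array([-.555,-.832]);b=np.array([-.832,.555])
q=w[(im.max(-1)-im.min(-1)<14)&(im.mean(-1)>60)&(w[...,2]>60)&(w[...,2]<150)&(np.hypot(w[...,0]-482,w[...,1]+275)<45)]
for z in range(65,145,10):
    s=q[(q[:,2]>z-5)&(q[:,2]<=z+5)]
    if len(s): r=s[:,:2]-c; print(z,len(s),'along',np.median(r@a).round(1),'side',np.median(r@b).round(1))
E
```

```text
t 36.78 pos [ 492.9 -259.5  115.2] jaw -33.6 toolx [ 0.  0. -1.] F [-0.4 -0.9  4.2] w 30.9 q [-0.51  0.49  1.86  0.    0.8   0.08]
tool delta cm (before turn) [-0.88 -0.01  3.7 ] turn x rad 0.002  / in turned axes [-0.88 -0.    3.7 ]
65 10 along -5.6 side 4.4
75 6 along -12.6 side 3.3
85 7 along -19.0 side 4.8
95 2 along -18.3 side 6.2
105 4 along -43.8 side -15.8
115 12 along -48.2 side 14.7
125 16 along -47.4 side 8.7
135 22 along -47.1 side 4.8
```

View pics/side10.png

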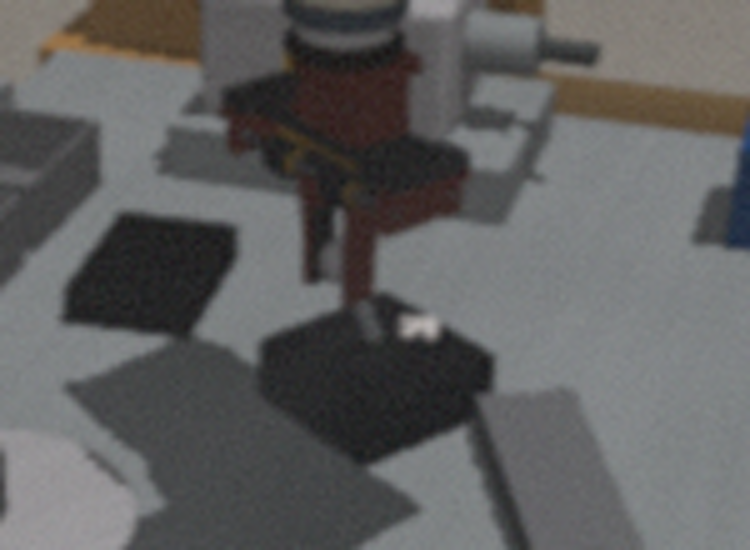

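The stick leans away from the arrow by the same amount (−37 mm). Holding, then back to centre and release.

apply_moves(
  increments=[
    {"gripper": 25,"delta_pos": [0,0,0],"dr": [0,0,0]},
    {"gripper": 25,"delta_pos": [0,0,0],"dr": [0,0,0]},
    {"gripper": 25,"delta_pos": [0,0,0],"dr": [0,0,0]},
    {"gripper": 25,"delta_pos": [0,0,0],"dr": [0,0,0]},
    {"gripper": 25,"delta_pos": [0,0,0],"dr": [0,0,0]},
  ],
)

```text
t: 37.25
ee_pos: [492.4, -260.3, 115.7]
orientation: [1.628, 0.871, -1.627]
ft_force: [-0.3, -0.5, 5.5]
width: 30.7
```

apply_moves(
  increments=[
    {"gripper": 25,"delta_pos": [0,0,0],"dr": [0,0,0]},
    {"gripper": 25,"delta_pos": [0,0,0],"dr": [0,0,0]},
    {"gripper": 25,"delta_pos": [0,0,0],"dr": [0,0,0]},
    {"gripper": 25,"delta_pos": [0,0,0],"dr": [0,0,0]},
    {"gripper": 25,"delta_pos": [0,0,0],"dr": [0,0,0]},
  ],
)

```text
t: 37.67
ee_pos: [492.4, -260.3, 115.6]
orientation: [1.628, 0.871, -1.627]
ft_force: [-1.8, 0.7, 5.8]
width: 30.6
```

apply_moves(
  increments=[
    {"gripper": 25,"delta_pos": [0,0,0],"dr": [0,0,0]},
    {"gripper": 25,"delta_pos": [0,0,0],"dr": [0,0,0]},
    {"gripper": 25,"delta_pos": [0,0,0],"dr": [0,0,0]},
    {"gripper": 25,"delta_pos": [0,0,0],"dr": [0,0,0]},
    {"gripper": 25,"delta_pos": [0,0,0],"dr": [0,0,0]},
  ],
)

```text
t: 38.08
ee_pos: [492.4, -260.4, 115.7]
orientation: [1.628, 0.871, -1.627]
ft_force: [-1.0, 1.2, 5.8]
width: 30.4
```

apply_moves(
  increments=[
    {"gripper": 25,"delta_pos": [0,0,0],"dr": [0,0,0]},
    {"gripper": 25,"delta_pos": [0,0,0],"dr": [0,0,0]},
    {"gripper": 25,"delta_pos": [0,0,0],"dr": [0,0,0]},
    {"gripper": 25,"delta_pos": [0,0,0],"dr": [0,0,0]},
    {"gripper": 25,"delta_pos": [0,0,0],"dr": [0,0,0]},
  ],
)

```text
t: 38.5
ee_pos: [492.4, -260.4, 115.7]
orientation: [1.628, 0.871, -1.627]
ft_force: [-2.1, 0.9, 5.0]
width: 31.1
```

apply_moves(
  increments=[
    {"gripper": 25,"delta_pos": [0,0,0],"dr": [0,0,0]},
    {"gripper": 25,"delta_pos": [0,0,0],"dr": [0,0,0]},
    {"gripper": 25,"delta_pos": [0,0,0],"dr": [0,0,0]},
    {"gripper": 25,"delta_pos": [0,0,0],"dr": [0,0,0]},
    {"gripper": 25,"delta_pos": [0,0,0],"dr": [0,0,0]},
  ],
)

```text
t: 38.92
ee_pos: [492.4, -260.4, 115.7]
orientation: [1.628, 0.871, -1.627]
ft_force: [-0.2, 0.3, 4.9]
width: 30.7
```

apply_moves(
  increments=[
    {"gripper": 25,"delta_pos": [-0.35,0,0.87],"dr": [0,0,0]},
    {"gripper": 25,"delta_pos": [-0.25,0,0.9],"dr": [0,0,0]},
    {"gripper": 25,"delta_pos": [-0.15,0,0.92],"dr": [0,0,0]},
    {"gripper": 25,"delta_pos": [-0.05,0,0.93],"dr": [0,0,0]},
    {"gripper": 25,"delta_pos": [0,0,0],"dr": [0,0,0]},
  ],
)

```text
t: 39.33
ee_pos: [471.1, -291.6, 123.2]
orientation: [1.628, 0.871, -1.628]
ft_force: [-0.3, 0.4, 1.4]
width: 30.5
```

apply_moves(
  increments=[
    {"gripper": 25,"delta_pos": [0,0,0],"dr": [0,0,0]},
    {"gripper": 25,"delta_pos": [0,0,0],"dr": [0,0,0]},
    {"gripper": 70,"delta_pos": [0,0,0],"dr": [0,0,0]},
    {"gripper": 70,"delta_pos": [0,0,0],"dr": [0,0,0]},
    {"gripper": 70,"delta_pos": [0,0,0],"dr": [0,0,0]},
  ],
)

```text
t: 39.75
ee_pos: [472.3, -289.9, 123.1]
orientation: [1.627, 0.872, -1.627]
ft_force: [-0.6, 0.3, -0.3]
width: 47.1
```

apply_moves(
  increments=[
    {"gripper": 70,"delta_pos": [0,0,0],"dr": [0,0,0]},
    {"gripper": 70,"delta_pos": [0,0,0],"dr": [0,0,0]},
    {"gripper": 70,"delta_pos": [0,0,0],"dr": [0,0,0]},
    {"gripper": 70,"delta_pos": [0,0,0],"dr": [0,0,0]},
    {"gripper": 70,"delta_pos": [0,0,0],"dr": [0,0,0]},
  ],
)

```text
t: 40.17
ee_pos: [472.3, -290.2, 123.2]
orientation: [1.627, 0.872, -1.627]
ft_force: [0.3, -0.6, 0.2]
width: 61.5
```

apply_moves(
  increments=[
    {"gripper": 70,"delta_pos": [-1,0,0],"dr": [0,0,0]},
    {"gripper": 70,"delta_pos": [-2,0,0],"dr": [0,0,0]},
    {"gripper": 70,"delta_pos": [-3,0,0],"dr": [0,0,0]},
    {"gripper": 70,"delta_pos": [-3,0,0],"dr": [0,0,0]},
    {"gripper": 70,"delta_pos": [-2,0,0],"dr": [0,0,0]},
  ],
)

```text
t: 40.58
ee_pos: [472.9, -290.6, 236.6]
orientation: [1.628, 0.869, -1.625]
ft_force: [0.1, -0.2, -0.1]
width: 61.4
```

```bash
python3 plan.py 166 -602 230; python3 - <<'E'
from h import *
d=cam('side');w=cloud(d); save(d,'side11.png',None,1.25)
p=w[(w[...,2]>85)&(w[...,2]<106)&(np.hypot(w[...,0]-617,w[...,1]-41)<85)]; p=p[np.hypot(p[:,0]-617,p[:,1]-41)>30]
print('lid plane',np.linalg.lstsq(np.c_[p[:,:2]-[617,41],np.ones(len(p))],p[:,2],rcond=None)[0].round(4))
print('ball',blob(w,118,155,(472,-290),25)); T=cam('top'); w=cloud(T); print('top lid',blob(w,88,98,(617,41),110))
E
```

```text
t 40.58 pos [ 472.9 -290.6  236.6] jaw -33.6 toolx [ 0.002 -0.002 -1.   ] F [ 0.1 -0.2 -0.1] w 61.4 q [-0.57  0.31  1.78 -0.    1.04  0.01]
tool delta cm (before turn) [ 0.63 -8.31 42.93] turn x rad 0  / in turned axes [ 0.63 -8.31 42.93]
lid plane [ 2.50000e-03 -2.20000e-03  9.40436e+01]
ball (73, array([ 471.5, -288.8,   15.6]), array([ 469.9, -283.3,  139.5]), np.float64(153.0))
top lid (3023, array([618. ,  41.6,  92. ]), array([616. ,  41.4,  93.8]), np.float64(98.0))
```

View pics/side11.png

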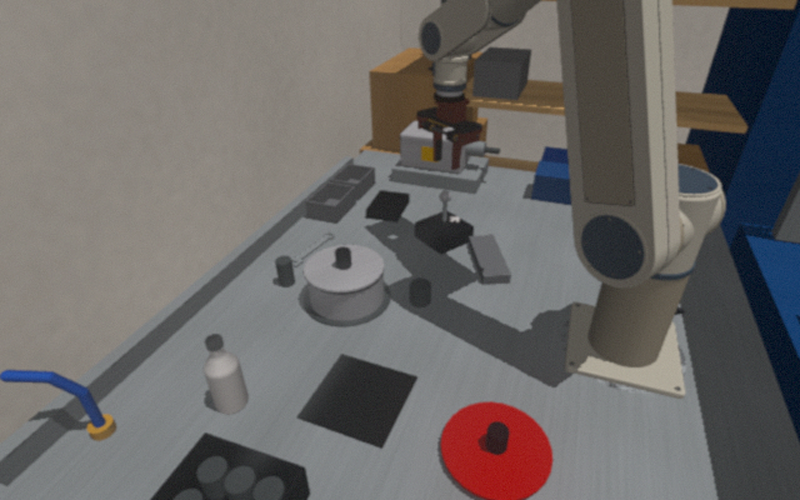

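The lid is seated at (345,278), the stick is upright at (445,205), no collars are left on the bench, and everything else is where it was. Handing in.

```bash
python3 -c "
from workcell import ctrl
print(ctrl.close_job())"
```

```text
the job is handed in; nothing more can be done
None
```

The job is done and handed in at about 41 s of the 210 s allowed.

- **Lid off:** I laid the aluminium lid flat on the rubber mat. The red look-alike was not touched.
- **Collars:** there were two on the bench. Both now stand side by side in the pot, about 45 mm either side of its axis, with hub tops at about 60 mm.
- **Lid on:** I set it back and pressed at up to about 39 N at the wrist. The lid bottomed out at 33 N, and the fingers then slipped about 1 mm down the knob, which did no harm. Its top dropped from 100.0 to 94.0 mm and it is level to within 0.003 rad, so the seal has given.
- **Wash pump:** I tilted the joystick about 37 mm (roughly 0.44 rad) straight along the arrow for just over 2 s. I then tilted it the same amount the opposite way for just over 2 s, brought it back to centre and let go. The camera's stem slope gave about 0.42 rad towards the arrow. On the opposite side the fingers hid most of the stem, so that tilt rests mainly on the tool position.

In the last pictures the lid was still seated, the joystick was upright and the bystanders looked unmoved. The robot was clear of everything. No check failed, and I saw no collar get knocked aside.

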